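# Check an instrument frame for square by its diagonals

### The job

Check the aluminium frame for square with the slide rule: lay the rule inside it, tail seated in the far left corner, push the tongue out until the tip bears lightly in the near right corner and keep it there a moment, then do the same from far right to near left, never pressing so hard that the near rail shifts. Then lay the rule flat on the bench well clear beside the frame and, if the diagonals differ, slide the near rail along its length until the frame is square. Leave the vial rack, jar and dish alone.

Things in the scene. Friction and masses are not known exactly. Their poses are not given: they have to be found in the camera images.
- frame_centre (a point): Centre of the frame when square, on the bench top; x square to the rails (away from the robot), y along them (left). Bare aluminium, flat on the bench, inside 170 mm (x) by 200 mm (y), rails 20 mm wide and high, square inside corners. Far rail (inner face 85 mm towards +x) is fixed. Thin side bars (top at 24 mm) join the rails on top, outside the inner edges. Left and right as seen by the robot.
- rail: Near rail, 250 x 20 x 20 mm, a 20 x 32 mm tab at each inner corner. Origin on the bench, half-way along, 95 mm from the rail's centre line towards the far rail; frame axes. Slides only along y, 25 mm either way; stays where left. About 12 N shifts it (over about 15 N along a diagonal). Square when this origin is at frame_centre. Push its end faces, 125 mm from the origin along y.
- far_left_seat (a point): Where the centre line of the rule's tail nose comes (6 mm up) when it is fully seated in the inside corner of the far rail at the left (5 mm off both walls). The two far seats are 190 mm apart along y.
- far_right_seat (a point): The same for the far right corner.
- near_left_seat (a point): Where the centre line of the rule's tip nose comes (6 mm up) when fully seated in the inside corner of the near rail at the left; it moves with the rail. The two near seats are 190 mm apart along y and 160 mm from the far seats along x.
- near_right_seat (a point): The same for the near right corner.
- rule_block (a point): Centre of the black block (24 x 24 mm, 36 mm high, 14 to 50 mm above the rule's underside) on the dark tongue of the slide rule: the grip for lifting the rule and sliding the tongue. x along the rule to the tip, z up. With the tongue home it stands half-way along the rule, near the centre of mass, 107.5 mm from both nose centres; it moves with the tongue. Rule about 0.36 kg.
- rule: The slide rule: a plain steel bar 24 mm wide, 14 mm high with its guides, its ends 10 mm wide; origin half-way along on the underside, x to the tip. It lies flat on the bench. Its weight keeps the bar in place (friction of some 2 to 3 N) while the tongue is slid.
- rule_tail (a point): Centre line of the round polished tail nose (radius 5 mm), 6 mm above the underside, at the plain end of the bar.
- rule_tip (a point): Centre line of the round polished tip nose (radius 5 mm) at the end of the tongue, 6 mm above the underside.
- tongue (a joint): How far the tongue is out of the rule, in m: 0 home (nose centres 215 mm apart), at most 0.062. Slides with about 0.7 N of friction and stays where it is left.
- vial_rack: Bystander: white rack of eight capped amber vials, 150 x 60 mm, 62 mm high; origin under its centre. It stands on the other side of the frame from the rule.
- jar: Bystander: amber jar, 52 mm across, 60 mm high; origin under its centre.
- dish: Bystander: white dish, 80 mm across, 20 mm high; origin under its centre.
Not all that is in view belongs to the job. Of the things that look like the rule, the smaller one is meant.

How it is judged (in metres and radians):
On the way, in this order (a step that is already met when the one before it is completed fails the run):
1. the rule lies flat with its tail seated in the far left corner and its tip bearing (over 1 N) in the near right corner, both within 3 mm, for 0.3 s, the near rail not shifted by more than 1 mm (horizontal distance between rule_tail and far_left_seat below 0.003 m and horizontal distance between rule_tip and near_right_seat below 0.003 m and height (world z) of each of rule_tail, rule_tip below 0.011 m and contact force between rule and rail above 1 N and distance of near_right_seat from where it was at the start of the episode below 0.001 m), for 0.3 s.
2. the same with the tail in the far right corner and the tip in the near left corner, the rail still not shifted by more than 1 mm from its start (horizontal distance between rule_tail and far_right_seat below 0.003 m and horizontal distance between rule_tip and near_left_seat below 0.003 m and height (world z) of each of rule_tail, rule_tip below 0.011 m and contact force between rule and rail above 1 N and distance of near_left_seat from where it was at the start of the episode below 0.001 m), for 0.3 s.
At the end, for the whole second after the job is handed in: The near rail is within 2.2 mm of its square position along its length (diagonals equal within about 3.4 mm), and the rule lies flat and still on the bench, its middle at least 170 mm from the frame's centre (y of rail in the frame of frame_centre between -0.0022 and 0.0022 m and horizontal distance between rule and frame_centre above 0.17 m and angle between rule's own z axis and vertical below 0.06 rad and height (world z) of rule below 0.004 m and linear speed of rule below 0.01 m/s); the robot touches nothing.
It fails at once if the rule is pressed against the near rail with more than 15 N (contact force between rule and rail above 15 N).
It fails at once if vial rack, jar or dish moved by more than 15 mm (distance of any of vial_rack, jar, dish from where it was at the start of the episode above 0.015 m).
It also fails if it takes over 72 s, if anything falls off the work surface, if the arm or the gripper's body presses on something with over 40 N, if the wrist force passes 120 N, or if a joint passes its speed limit or range.

### The arm

A 6-joint arm with a two-finger parallel gripper is mounted at the origin on the work surface. World frame = base frame: x ahead of the robot, y to its left, z up, the work surface at z = 0. Lengths are in mm, angles in degrees, forces in N, time in s.
With the tool pointing down it reaches from about 375 to 925 mm from the base axis. Payload 5.7 kg.
Tool frame: the origin (TCP) lies midway between the tips of the shut fingers; the grasp point (between the pads) lies 19 mm behind it (arm.hold_point_z is the z of the grasp point in the tool frame, in mm); z points along the fingers, y is the line along which they close (so a half turn about z gives the same grasp; the last joint's range is limited). The gripper opens to 85 mm and grips with 20 to 120 N. Pads are 22 mm wide; open, the fingers measure 114 mm over their backs; the gripper's body (76 mm by 85 mm) begins 54 mm behind the grasp point. The pads swing forward as they close: fully open they stand 13 mm farther back than shut.
Start: joints at [60.384, 20.558, 86.54, -0, 72.909, -6.595], TCP at [234.635, 552.186, 231.267] pointing down, gripper open.
Joint ranges: [-170.27, 170.27], [-57.76, 135], [12.27, 136.19], [-55.21, 235.2], [11.17, 155.16], [-170.74, 170.74]. Speed limits (degrees/s): [136.94, 136.94, 180, 180, 180, 180].

### API

Orientations are given as [roll, pitch, yaw] about the fixed x, y, z axes, in that order (R = Rz(yaw) Ry(pitch) Rx(roll)).
In Python, from rig import arm gives the robot as it stands. The module is installed in compiled form; this text tells all that it offers.
- The arm moves only by the tool servo_tool, never from a script. Its argument "plan" is a list of rows, each a list of 3 entries, a list of its own where there are three numbers: the shift along the tool's x, y, z in m, then the turn, a rotation vector about the tool's x, y, z in rad, then the gripper command: -1 is shut, 1 is fully open, values between are in proportion. A call has 1 to 10 rows; each row shifts and turns the commanded pose from where the row before left it, along the tool's axes as they then stand; what a row does not reach is not made up. A row lasts 1/8 s, in which the tool goes at most 62.5 mm and 10.7 degrees, less where a joint would pass 70% of its speed; a pose out of reach is approached as far as the arm can. A call with a gripper value outside its range is refused whole. The fingers move at their own pace and stop on an object; "squeeze" is the grip in N (left out, the last holds). Time passes only in rows, so rows that do not move let the fingers close. It gives the time, the measured TCP pose, the force, the opening and the grip force at its end, in the units of the state.
- arm.observe(): the state, without advancing time (a new reading comes with each control period).
- arm.read_camera(name): name is "scene" or "top" or "wrist"; returns the picture (480x640x3 uint8, red, green, blue); there is no depth.
- arm.camera_params(name): a dict with "fx", "fy", "cx", "cy" (pixels), "k1" (the pictures are not rectified: a ray, as slopes to the right and down, at radius r is drawn at 1 + k1 r^2 times it, then the intrinsics apply), "R" (3x3) and "t" (3): a world point X has camera coordinates R X + t. Camera axes: x right, y down, z forward; pixel columns grow to the right and rows downward; lengths in mm; the calibration is good to about 2 mm. A picture is of the moment at which its call begins: read the wrist's pose just before it. camera_params takes no time and is no camera call; for the wrist camera it gives the pose at the moment of the call.
- arm.hand_in(): hands the job in; it is judged then, once.
The state is a dict: "clock": time; "q": joint angles; "qd": joint speeds; "joint_efforts": joint torques, N m; "tcp_pos": TCP position; "tool_rot": TCP orientation; "contact_force": force on the tool from outside, world axes, zero at the start; "moment": the same for the moment, N m; "opening": finger opening in mm; "finger_force": force on a finger pad.
Only numpy, scipy, OpenCV 4.12 (cv2) and the standard library are available. Lean on these libraries where they do the work, as an engineer would, in place of code of your own. Each camera call takes 0.05 s, during which the arm holds its last target. There are 200 camera calls.

## Working session

There is one attempt and no reset: what is moved stays moved. The work goes in short steps, Python scripts to look and compute and a tool call to move; the robot and the scene stay as the last step left them, time stands still between calls to the robot, and variables do not carry over. Pictures are saved under pics/ and viewed, at most 12 in all, crops included, and the job is handed in when it is done.

Besides the shell and the picture viewer there is one more tool, called after ">>>" as a command line: name --argument value ..., lists and objects as JSON in quotes. servo_tool: Moves the arm, as the interface text tells. Its arguments: {"type":"object","properties":{"plan":{"type":"array","items":{"type":"array"}},"squeeze":{"type":"number"}},"required":["plan"]}

```bash
mkdir -p pics; ls
python3 - <<'E'
from rig import arm
import cv2
s=arm.observe(); print({k:s[k] for k in('clock','tcp_pos','tool_rot','opening','contact_force')}, arm.hold_point_z)
for n in('top','scene'):
    cv2.imwrite(f'pics/{n}0.png',arm.read_camera(n)[:,:,::-1]); print(n,arm.camera_params(n))
E
```

```text
pics
{'clock': 0.0, 'tcp_pos': array([234.28937779, 551.61123301, 230.4551102 ]), 'tool_rot': array([-1.79894446e+02, -1.14164033e-02,  1.56981704e+02]), 'opening': 85.90434496510595, 'contact_force': array([ 0.46802795, -0.37811183,  0.1706717 ])} -18.700000000000003
top {'fx': 573.0049976311767, 'fy': 573.0049976311767, 'cx': 314.6415242426318, 'cy': 243.7152847634428, 'k1': -0.1434827706515435, 'R': array([[ 0.01137175, -0.9997767 ,  0.01781084],
       [-0.98467695, -0.01429624, -0.17380137],
       [ 0.17401719, -0.0155615 , -0.98461965]]), 't': array([ -21.22741554,  475.61854251, 1326.8505785 ])}
scene {'fx': 450.9619113224499, 'fy': 450.9619113224499, 'cx': 314.37675645748783, 'cy': 236.75640085836636, 'k1': -0.04517149264484785, 'R': array([[-2.13326463e-01,  9.76980787e-01, -6.01400330e-04],
       [ 6.13823499e-01,  1.33551109e-01, -7.78064787e-01],
       [-7.60074030e-01, -1.66350963e-01, -6.28183751e-01]]), 't': array([  94.9045827 , -250.19492976, 1450.712161  ])}
```

View pics/top0.png

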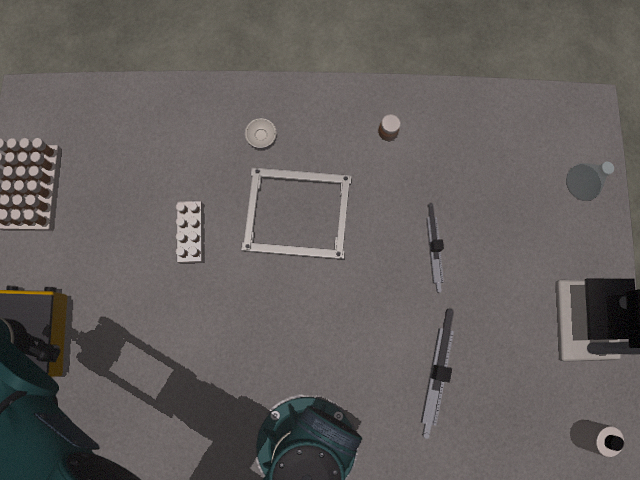

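View pics/scene0.png

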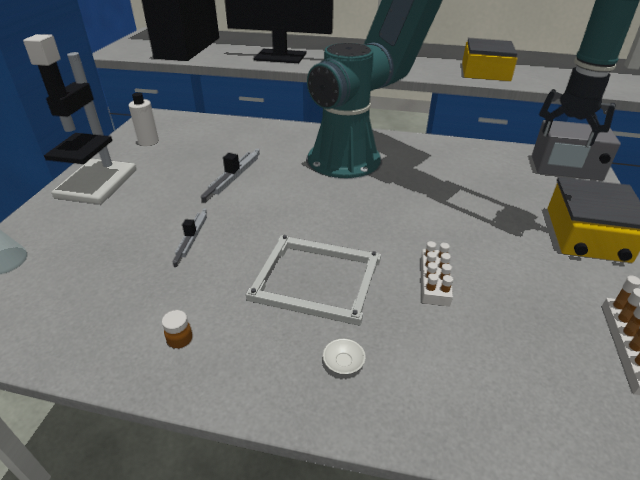

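Possible rules in the top picture: the small bar with black block at (436,247), and the large one at (438,374). The smaller at (436,247) is the one meant. Its dark tongue end (tip) is up at (432,205) and its plain tail at (439,290). The frame corners are at about (255,172), (347,179), (340,254) and (248,247).

```bash
cat > h.py <<'E'
import numpy as np, cv2
from rig import arm
from scipy.spatial.transform import Rotation as Ro
def ray2plane(uv,p,z):
    K=np.array([[p['fx'],0,p['cx']],[0,p['fy'],p['cy']],[0,0,1]])
    n=cv2.undistortPoints(np.array(uv,float).reshape(-1,1,2),K,np.array([p['k1'],0,0,0.]))[:,0]
    R,t=np.array(p['R']),np.array(p['t']); c=-R.T@t
    d=np.c_[n,np.ones(len(n))]@R
    return c+d*((z-c[2])/d[:,2])[:,None]
def project(X,p):
    K=np.array([[p['fx'],0,p['cx']],[0,p['fy'],p['cy']],[0,0,1]])
    return cv2.projectPoints(np.array(X,float).reshape(-1,1,3),cv2.Rodrigues(np.array(p['R']))[0],np.array(p['t'],float),K,np.array([p['k1'],0,0,0.]))[0][:,0]
def tool(s): return Ro.from_euler('xyz',s['tool_rot'],degrees=True)
E
python3 - <<'E'
from h import *
np.set_printoptions(precision=1,suppress=True)
p=arm.camera_params('top')
print('block',ray2plane([(436,245)],p,50),'tip/tail',ray2plane([(431,204),(439,290)],p,6))
print('frame',ray2plane([(255,172),(347,179),(340,254),(248,247)],p,24))
print('jar dish rack',ray2plane([(390,121),(261,133),(190,230)],p,50))
p=arm.camera_params('wrist');s=arm.observe()
T=tool(s).as_matrix();R=np.array(p['R'])
c=-R.T@np.array(p['t'])
print('cam in tool',T.T@(c-s['tcp_pos']),'\n',T.T@R.T, p['fx'],p['cx'],p['cy'],p['k1'],T)
E
```

```text
block [[ 475.5 -306.    50. ]] tip/tail [[ 587.6 -306.4    6. ]
 [ 371.6 -321.1    6. ]]
frame [[657.4 134.6  24. ]
 [643.  -93.7  24. ]
 [454.7 -76.9  24. ]
 [468.6 145.7  24. ]]
jar dish rack [[ 788.4 -199.6   50. ]
 [ 750.3  120.8   50. ]
 [ 503.4  283.5   50. ]]
cam in tool [  72.5   -0.8 -142.6] 
 [[-0.  -1.  -0.3]
 [ 1.   0.  -0. ]
 [ 0.  -0.3  1. ]] 349.3849865788195 318.3145085884429 240.33881566411304 -0.049765768044818644 [[-0.9  0.4 -0. ]
 [ 0.4  0.9 -0. ]
 [ 0.  -0.  -1. ]]
```

```bash
cat >> h.py <<'E'
def rows(pos,yaw,n,start=None):
    """round rows [shift m],[turn rad] from the present pose to world pos (mm), tool yaw (deg), tool kept down"""
    s=arm.observe(); y=s['tool_rot'][2]; p=np.array(s['tcp_pos'])
    if start is not None: p=np.array(start[:3],float); y=start[3]
    y=np.radians(y); dy=(np.radians(yaw)-y+np.pi)%(2*np.pi)-np.pi; d=(np.array(pos)-p)/n
    for i in range(n):
        a=y+dy*i/n
        print(f"[[{(d[0]*np.cos(a)+d[1]*np.sin(a))/1e3:.4f},{(d[0]*np.sin(a)-d[1]*np.cos(a))/1e3:.4f},{-d[2]/1e3:.4f}],[0,0,{-dy/n:.4f}],g],")
E
python3 -c "
from h import *
rows([556,28,140],180,10)"
```

```text
[[-0.0501,-0.0356,0.0091],[0,0,-0.0402],g],
[[-0.0486,-0.0376,0.0091],[0,0,-0.0402],g],
[[-0.0471,-0.0395,0.0091],[0,0,-0.0402],g],
[[-0.0454,-0.0414,0.0091],[0,0,-0.0402],g],
[[-0.0437,-0.0432,0.0091],[0,0,-0.0402],g],
[[-0.0420,-0.0449,0.0091],[0,0,-0.0402],g],
[[-0.0401,-0.0465,0.0091],[0,0,-0.0402],g],
[[-0.0382,-0.0481,0.0091],[0,0,-0.0402],g],
[[-0.0363,-0.0496,0.0091],[0,0,-0.0402],g],
[[-0.0342,-0.0510,0.0091],[0,0,-0.0402],g],
```

>>> servo_tool --plan '[[[-0.05,-0.036,0.009],[0,0,-0.04],1],[[-0.049,-0.038,0.009],[0,0,-0.04],1],[[-0.047,-0.04,0.009],[0,0,-0.04],1],[[-0.045,-0.041,0.009],[0,0,-0.04],1],[[-0.044,-0.043,0.009],[0,0,-0.04],1],[[-0.042,-0.045,0.009],[0,0,-0.04],1],[[-0.04,-0.047,0.009],[0,0,-0.04],1],[[-0.038,-0.048,0.009],[0,0,-0.04],1],[[-0.036,-0.05,0.009],[0,0,-0.04],1],[[-0.034,-0.051,0.009],[0,0,-0.04],1]]'

```text
clock: 1.35
tcp_pos: [555.2, 25.1, 140.8]
tool_rot: [180.0, -0.0, 180.0]
contact_force: [-0.1, 0.4, 0.6]
opening: 85.7
finger_force: 0.0
```

>>> servo_tool --plan '[[[0,0,0],[0,0,0],1],[[0,0,0],[0,0,0],1]]'

```text
clock: 1.6
tcp_pos: [553.7, 27.1, 140.8]
tool_rot: [180.0, -0.1, 179.8]
contact_force: [-0.0, -0.0, -0.6]
opening: 85.1
finger_force: 0.0
```

Run:
```python
from h import *
import pickle
s=arm.observe(); p=arm.camera_params('wrist'); im=arm.read_camera('wrist')
pickle.dump((s,p,im),open('frame.pkl','wb')); cv2.imwrite('pics/w1.png',im[:,:,::-1]); print(s['tcp_pos'],s['tool_rot'],s['clock'])
```

```text
[553.72366345  27.07586477 140.79001797] [ 1.79974802e+02 -1.10363489e-01  1.79820135e+02] 1.6
```

View pics/w1.png

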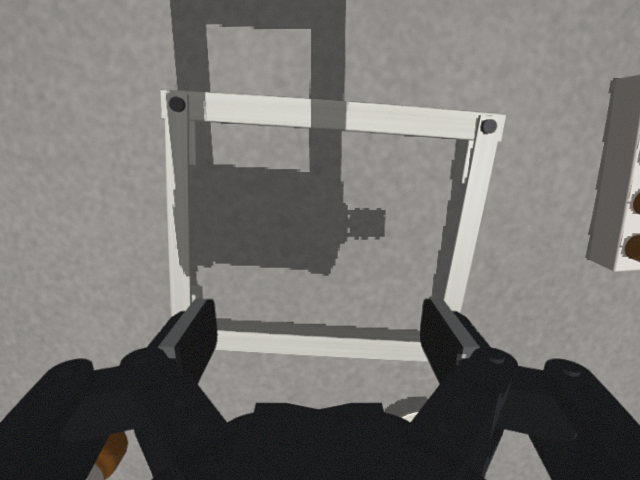

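Wrist view: the near rail runs along the top, with pivots at (177,104) and (488,126). The far rail is at the bottom (about row 340), and the fingers hide its corners. I'm shifting 70 mm towards +x so the whole frame clears them.

>>> servo_tool --plan '[[[-0.035,0,0],[0,0,0],1],[[-0.035,0,0],[0,0,0],1],[[0,0,0],[0,0,0],1]]'

```text
clock: 2.02
tcp_pos: [626.6, 28.6, 141.8]
tool_rot: [-180.0, 0.1, -180.0]
contact_force: [-0.0, 0.2, -0.4]
opening: 85.2
finger_force: 0.0
```

Run:
```python
from h import *
import pickle
s=arm.observe(); p=arm.camera_params('wrist'); im=arm.read_camera('wrist')
pickle.dump((s,p,im),open('frame2.pkl','wb')); cv2.imwrite('pics/w2.png',im[:,:,::-1]); print(s['tcp_pos'],s['tool_rot'],s['clock'])
c=im[:340,130:530]; cv2.imwrite('pics/w2c.png',cv2.resize(c[:300],None,fx=2,fy=2,interpolation=cv2.INTER_CUBIC)[:,:,::-1])
```

```text
[626.56151536  28.57366281 141.7713241 ] [-1.79998353e+02  1.42119024e-01 -1.79980746e+02] 2.025
```

View pics/w2c.png

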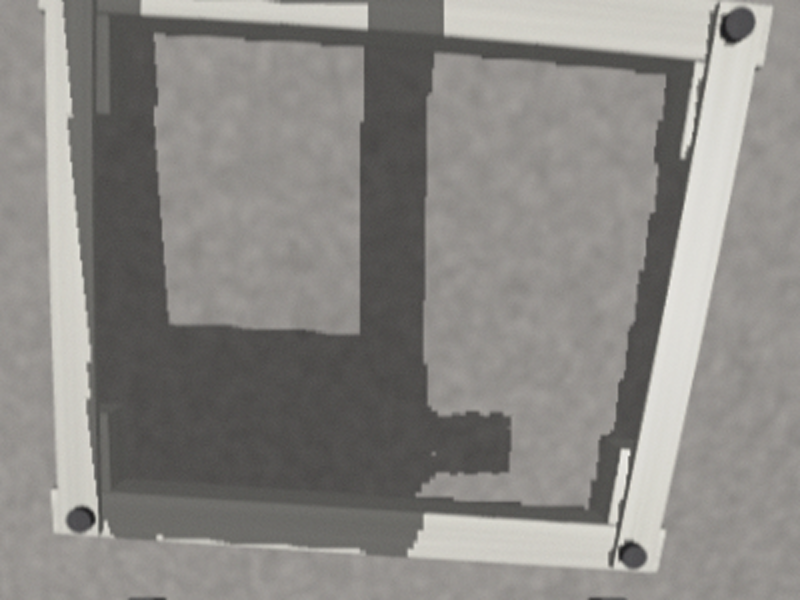

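The crop shows the far-right pivot at full-image pixel (170,259), the far-left pivot at (446,277) and the near-left pivot at (499,12). The corner tabs are just inside the bars. The pivots make good marks.

```bash
cat > m.py <<'E'
from h import *
import pickle
np.set_printoptions(precision=2,suppress=True)
def blob(im,uv,r=14,t=75):
    u,v=uv; y0,x0=max(0,v-r),max(0,u-r)
    g=cv2.cvtColor(im,cv2.COLOR_RGB2GRAY)[y0:v+r,x0:u+r]
    n,l,st,c=cv2.connectedComponentsWithStats((g<t).astype(np.uint8))
    i=min(range(1,n),key=lambda i:np.hypot(*(c[i]+[x0-u,y0-v]))+(50 if st[i,4]<30 else 0)); return c[i]+[x0,y0],st[i,4]
P={}
for f,pts in(('frame.pkl',{'NR':(177,104),'NL':(488,126)}),('frame2.pkl',{'FR':(170,259),'FL':(446,277),'NL2':(499,12)})):
    s,p,im=pickle.load(open(f,'rb'))
    for k,uv in pts.items():
        b,a=blob(im,uv); P[k]=ray2plane([b],p,26)[0]; print(k,b,a,P[k])
print('spans',np.linalg.norm(P['NR']-P['NL']),np.linalg.norm(P['FR']-P['FL']),np.linalg.norm(P['FR']-P['NR']),np.linalg.norm(P['FL']-P['NL']),np.linalg.norm(P['FL']-P['NL2']))
E
python3 m.py
```

```text
NR [176.82 103.94] 201 [457.07 -72.47  26.  ]
NL [482.86 126.51] 37 [472.76 143.65  26.  ]
FR [173.03 256.73] 33 [644.02 -87.06  26.  ]
FL [442.76 274.24] 34 [658.67 127.19  26.  ]
NL2 [493.09  15.04] 54 [473.7  144.13  26.  ]
spans 216.68861523476488 214.74921564323938 187.5194469816306 186.6447781486179 185.74893582911298
```

```bash
sed -i 's/i=min(range(1,n).*$/i=max(range(1,n),key=lambda i:st[i,4]-8*np.hypot(*(c[i]+[x0-u,y0-v]))); return c[i]+[x0,y0],st[i,2:]/; s/t=75/t=90/' m.py
cat >> m.py <<'E'
nm=(P['NR']+P['NL'])/2; fm=(P['FR']+P['FL'])/2
yv=(P['FL']-P['FR'])[:2]+(P['NL']-P['NR'])[:2]; yv/=np.linalg.norm(yv); xv=np.array([yv[1],-yv[0]])
print('yaws',[np.degrees(np.arctan2(-d[0],d[1])) for d in(P['FL']-P['FR'],P['NL']-P['NR'],yv)],'rail x gap',(fm-nm)[:2]@xv,'rail y',(nm-fm)[:2]@yv)
C=fm[:2]-95*xv; print('centre',C, 'xv',xv,'yv',yv)
y0=(nm-fm)[:2]@yv
for n,a,b in(('FL',80,95),('FR',80,-95),('NL',-80,95+y0),('NR',-80,-95+y0)): print(n,C+a*xv+b*yv)
E
python3 m.py
```

```text
NR [176.8  103.93] [ 17  16 218] [457.06 -72.49  26.  ]
NL [487.76 126.12] [ 15  14 170] [472.45 147.18  26.  ]
FR [170.18 259.05] [ 13  11 117] [645.97 -89.6   26.  ]
FL [445.53 276.75] [ 13  12 116] [660.85 129.66  26.  ]
NL2 [497.77  12.41] [ 17  17 205] [472.   147.15  26.  ]
spans 220.20554071016463 219.7695128082748 189.6819357969944 189.21646659892372 189.65940879862623
yaws [np.float64(-3.8821671781676184), np.float64(-4.0060074883095105), np.float64(-3.9441486979127554)] rail x gap 189.40029833486136 rail y 4.298481003455827
centre [558.64  26.57] xv [ 1.   -0.07] yv [0.07 1.  ]
FL [644.98 115.84]
FR [631.91 -73.71]
NL [485.66 131.13]
NR [472.59 -58.42]
```

```bash
python3 -c "
from h import *
rows([540,-312,220],184,7)"
```

```text
[[0.0121,-0.0486,-0.0112],[0,0,-0.0099],g],
[[0.0126,-0.0485,-0.0112],[0,0,-0.0099],g],
[[0.0131,-0.0484,-0.0112],[0,0,-0.0099],g],
[[0.0135,-0.0483,-0.0112],[0,0,-0.0099],g],
[[0.0140,-0.0481,-0.0112],[0,0,-0.0099],g],
[[0.0145,-0.0480,-0.0112],[0,0,-0.0099],g],
[[0.0150,-0.0478,-0.0112],[0,0,-0.0099],g],
```

>>> servo_tool --plan '[[[0.012,-0.049,-0.011],[0,0,-0.01],1],[[0.013,-0.049,-0.011],[0,0,-0.01],1],[[0.013,-0.048,-0.011],[0,0,-0.01],1],[[0.014,-0.048,-0.011],[0,0,-0.01],1],[[0.014,-0.048,-0.011],[0,0,-0.01],1],[[0.015,-0.048,-0.011],[0,0,-0.01],1],[[0.015,-0.048,-0.011],[0,0,-0.01],1],[[0,0,0],[0,0,0],1],[[0,0,0],[0,0,0],1]]'

```text
clock: 3.2
tcp_pos: [537.2, -311.9, 218.0]
tool_rot: [179.9, -0.1, -176.1]
contact_force: [-0.0, -0.0, -0.2]
opening: 85.3
finger_force: 0.0
```

Run:
```python
from h import *
import pickle
s=arm.observe(); p=arm.camera_params('wrist'); im=arm.read_camera('wrist')
pickle.dump((s,p,im),open('rule.pkl','wb')); print(s['tcp_pos'],s['tool_rot'],s['clock'])
u,v=project([480,-313,6],p)[0].astype(int); print(u,v)
cv2.imwrite('pics/w3.png',cv2.resize(im[:340,u-100:u+100],None,fx=1.7,fy=1.7,interpolation=cv2.INTER_CUBIC)[:,:,::-1])
```

```text
[ 537.21303323 -311.90821556  218.02820069] [ 1.79903768e+02 -6.37720098e-02 -1.76087858e+02] 3.2
321 154
```

View pics/w3.png

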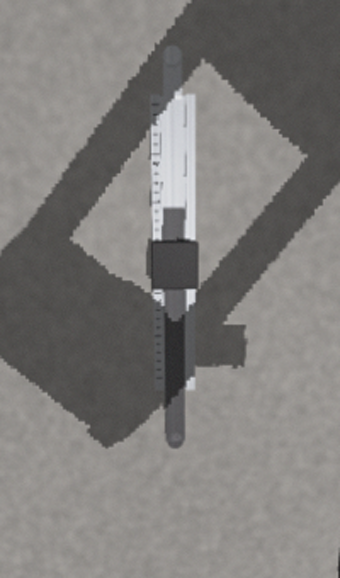

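The close crop confirms the small rule. Its tail nose is at full-image (323,32), the dark tongue's tip nose at (324,259), and the block centre at about (323,156).

Run:
```python
from h import *
import pickle
np.set_printoptions(precision=2,suppress=True)
s,p,im=pickle.load(open('rule.pkl','rb'))
N=ray2plane([(221+173.5/1.7,55/1.7),(221+175.3/1.7,439/1.7)],p,11)
d=N[1]-N[0]; print(N,np.linalg.norm(d),np.degrees(np.arctan2(d[1],d[0])))
# block: darkest mask
g=im.max(2); u0=221
m=np.zeros_like(g); m[130:180,u0+80:u0+125]=(g[130:180,u0+80:u0+125]<62)*255
c=max(cv2.findContours(m,cv2.RETR_EXTERNAL,cv2.CHAIN_APPROX_NONE)[0],key=cv2.contourArea)
r=cv2.minAreaRect(c); print(r,ray2plane([r[0]],p,50),ray2plane(cv2.boxPoints(r),p,50))
B=N.mean(0)
rows([B[0],B[1],60],np.degrees(np.arctan2(d[1],d[0]))+180,4)
print(s['tcp_pos'])
```

```text
[[ 372.05 -319.52   11.  ]
 [ 586.75 -302.99   11.  ]] 215.33499359047917 4.401060081234427
((322.0, 141.0), (20.0, 2.0), -0.0) [[ 467.06 -314.17   50.  ]] [[ 468.48 -322.68   50.  ]
 [ 466.82 -322.79   50.  ]
 [ 465.64 -305.67   50.  ]
 [ 467.3  -305.54   50.  ]]
[[0.0145,0.0011,0.0395],[0,0,-0.0019],g],
[[0.0145,0.0011,0.0395],[0,0,-0.0019],g],
[[0.0145,0.0011,0.0395],[0,0,-0.0019],g],
[[0.0145,0.0012,0.0395],[0,0,-0.0019],g],
[ 537.21 -311.91  218.03]
```

>>> servo_tool --plan '[[[0.0145,0.001,0.0395],[0,0,-0.002],1],[[0.0145,0.001,0.0395],[0,0,-0.002],1],[[0.0145,0.001,0.0395],[0,0,-0.002],1],[[0.0145,0.001,0.0395],[0,0,-0.002],1],[[0,0,0.022],[0,0,0],1],[[0,0,0.021],[0,0,0],1],[[0,0,0],[0,0,0],1],[[0,0,0],[0,0,0],1]]'

```text
clock: 4.25
tcp_pos: [480.4, -313.0, 17.9]
tool_rot: [-180.0, 0.0, -175.6]
contact_force: [0.7, 0.0, 0.5]
opening: 85.3
finger_force: 0.0
```

>>> servo_tool --plan '[[[0,0,0],[0,0,0],-1],[[0,0,0],[0,0,0],-1],[[0,0,0],[0,0,0],-1],[[0,0,0],[0,0,0],-1],[[0,0,0],[0,0,0],-1],[[0,0,0],[0,0,0],-1]]' --squeeze 60

```text
clock: 5.0
tcp_pos: [480.0, -313.6, 17.8]
tool_rot: [180.0, 0.0, -175.7]
contact_force: [-0.2, 2.9, 5.0]
opening: 23.0
finger_force: 58.6
```

>>> servo_tool --plan '[[[0,0,-0.02],[0,0,0],-1],[[0,0,-0.03],[0,0,0],-1],[[0,0,-0.02],[0,0,0],-1],[[0,0,0],[0,0,0],-1],[[0,0,0],[0,0,0],-1]]'

```text
clock: 5.62
tcp_pos: [479.3, -313.4, 86.4]
tool_rot: [179.9, -0.1, -175.6]
contact_force: [0.6, 0.7, -4.3]
opening: 23.5
finger_force: 59.8
```

Run:
```python
from h import *
import pickle
np.set_printoptions(precision=2,suppress=True)
s=arm.observe();p=arm.camera_params('wrist'); im=arm.read_camera('wrist')
print(s['tcp_pos'],s['tool_rot'],s['contact_force'],s['clock'])
cv2.imwrite('pics/w4.png',cv2.resize(im[:300,170:470],None,fx=2,fy=2)[:,:,::-1])
pickle.dump((s,p,im),open('held.pkl','wb'))
rows([566,37,88],45.3,14)
```

```text
[ 479.28 -313.41   86.36] [ 179.94   -0.07 -175.64] [ 0.59  0.71 -4.31] 5.625
[[-0.0081,0.0245,-0.0001],[0,0,0.1734],g],
[[-0.0037,0.0255,-0.0001],[0,0,0.1734],g],
[[0.0007,0.0258,-0.0001],[0,0,0.1734],g],
[[0.0051,0.0253,-0.0001],[0,0,0.1734],g],
[[0.0094,0.0240,-0.0001],[0,0,0.1734],g],
[[0.0134,0.0220,-0.0001],[0,0,0.1734],g],
[[0.0170,0.0194,-0.0001],[0,0,0.1734],g],
[[0.0201,0.0161,-0.0001],[0,0,0.1734],g],
[[0.0226,0.0124,-0.0001],[0,0,0.1734],g],
[[0.0244,0.0083,-0.0001],[0,0,0.1734],g],
[[0.0255,0.0040,-0.0001],[0,0,0.1734],g],
[[0.0258,-0.0004,-0.0001],[0,0,0.1734],g],
[[0.0253,-0.0049,-0.0001],[0,0,0.1734],g],
[[0.0241,-0.0092,-0.0001],[0,0,0.1734],g],
```

View pics/w4.png

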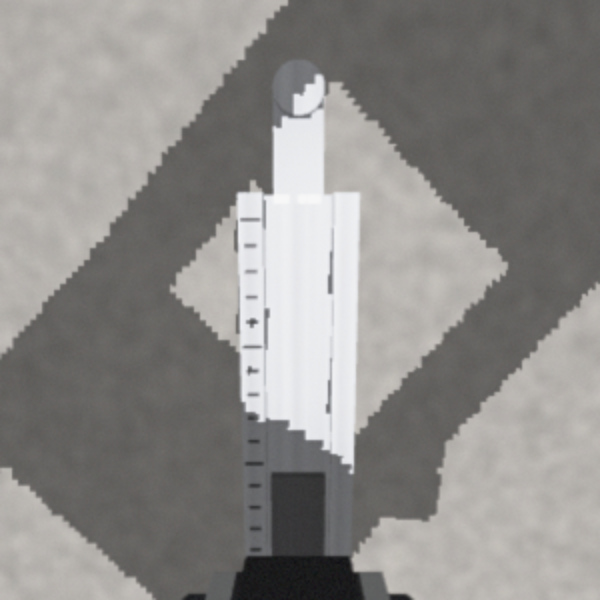

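The tail nose is at full-image (319.5,43.5), the rule is straight in the grip, and the plain bar is on the camera side as expected.

Run:
```python
from h import *
import pickle
np.set_printoptions(precision=2,suppress=True)
s,p,im=pickle.load(open('held.pkl','rb'))
for z in(6,11,14):
  X=ray2plane([(319.5,43.5)],p,s['tcp_pos'][2]-17.8+z)[0]; print(z,tool(s).as_matrix().T@(X-s['tcp_pos']))
```

```text
6 [109.48  -0.24  11.94]
11 [108.29  -0.25   6.94]
14 [107.58  -0.25   3.94]
```

>>> servo_tool --plan '[[[-0.008,0.0245,0],[0,0,0.1733],-1],[[-0.004,0.0255,0],[0,0,0.1733],-1],[[0.001,0.026,0],[0,0,0.1733],-1],[[0.005,0.0255,0],[0,0,0.1733],-1],[[0.009,0.024,0],[0,0,0.1733],-1],[[0.0135,0.022,0],[0,0,0.1733],-1],[[0.017,0.0195,0],[0,0,0.1733],-1],[[0.02,0.016,0],[0,0,0.1733],-1],[[0.0225,0.0125,0],[0,0,0.1733],-1],[[0.0245,0.0085,0],[0,0,0.1733],-1]]'

```text
clock: 6.92
tcp_pos: [542.0, -62.5, 86.0]
tool_rot: [-179.9, -0.0, 84.7]
contact_force: [0.2, -0.2, -2.6]
opening: 23.7
finger_force: 59.7
```

>>> servo_tool --plan '[[[0.0255,0.004,0],[0,0,0.1733],-1],[[0.026,0,0],[0,0,0.1733],-1],[[0.0255,-0.005,0],[0,0,0.1733],-1],[[0.024,-0.009,0],[0,0,0.1733],-1],[[0,0,0],[0,0,0],-1],[[0,0,0],[0,0,0],-1]]'

```text
clock: 7.68
tcp_pos: [567.1, 36.5, 86.4]
tool_rot: [-179.9, 0.1, 45.5]
contact_force: [-0.1, 0.5, -2.8]
opening: 23.2
finger_force: 59.8
```

Run:
```python
from h import *
import pickle
np.set_printoptions(precision=2,suppress=True)
s=arm.observe();p=arm.camera_params('wrist'); im=arm.read_camera('wrist')
print(s['tcp_pos'],s['tool_rot'],s['contact_force'],s['clock'],s['q'])
cv2.imwrite('pics/w5.png',cv2.resize(im[:340,150:490],None,fx=1.7,fy=1.7)[:,:,::-1])
pickle.dump((s,p,im),open('place1.pkl','wb'))
```

```text
[567.1   36.52  86.41] [-179.93    0.1    45.51] [-0.07  0.53 -2.79] 7.675 [-3.26 27.66 98.95 -0.04 53.51 41.26]
```

View pics/w5.png

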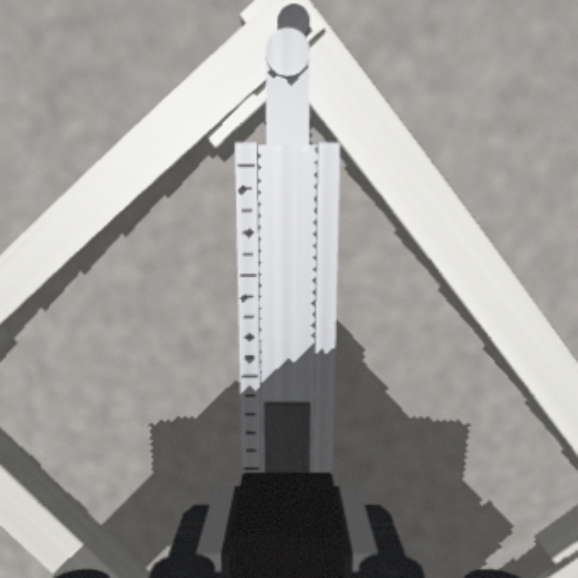

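The tail nose (crop (288,52)) points into the far-left corner just short of the pivot (294,18). I'm backing off 3 mm and lowering.

>>> servo_tool --plan '[[[-0.003,0,0.02],[0,0,0],-1],[[0,0,0.022],[0,0,0],-1],[[0,0,0.016],[0,0,0],-1],[[0,0,0.006],[0,0,0],-1],[[0,0,0],[0,0,0],-1],[[0,0,0.0015],[0,0,0],-1],[[0,0,0.0015],[0,0,0],-1],[[0,0,0],[0,0,0],-1],[[0,0,0],[0,0,0],-1]]'

```text
clock: 8.85
tcp_pos: [566.0, 34.7, 20.5]
tool_rot: [180.0, -0.0, 45.4]
contact_force: [-0.4, 0.2, -2.8]
opening: 23.5
finger_force: 59.7
```

>>> servo_tool --plan '[[[0,0,0.001],[0,0,0],-1],[[0,0,0.001],[0,0,0],-1],[[0,0,0],[0,0,0],-1],[[0,0,0],[0,0,0],-1]]'

```text
clock: 9.35
tcp_pos: [565.8, 34.7, 18.3]
tool_rot: [-180.0, 0.0, 45.4]
contact_force: [0.3, 0.4, -3.4]
opening: 23.3
finger_force: 59.7
```

>>> servo_tool --plan '[[[0,0,0.0007],[0,0,0],-1],[[0,0,0.0007],[0,0,0],-1],[[0,0,0],[0,0,0],-1],[[0,0,0],[0,0,0],-1]]'

```text
clock: 9.85
tcp_pos: [566.2, 34.9, 17.8]
tool_rot: [180.0, -0.0, 45.3]
contact_force: [-3.0, 1.0, 6.0]
opening: 23.0
finger_force: 61.2
```

>>> servo_tool --plan '[[[0.002,-0.0005,-0.0006],[0,0,0],-1],[[0.002,0,0],[0,0,0],-1],[[0,0,0],[0,0,0],-1]]'

```text
clock: 10.22
tcp_pos: [568.9, 38.1, 17.9]
tool_rot: [180.0, -0.0, 45.4]
contact_force: [-0.6, 0.9, 4.2]
opening: 23.1
finger_force: 60.8
```

>>> servo_tool --plan '[[[0.001,0,0],[0,0,0],-1],[[0,0,0],[0,0,0],-1]]'

```text
clock: 10.48
tcp_pos: [569.4, 38.6, 17.8]
tool_rot: [180.0, -0.0, 45.4]
contact_force: [-0.4, -0.8, 5.6]
opening: 23.0
finger_force: 61.0
```

>>> servo_tool --plan '[[[0.001,0,-0.0003],[0,0,0],-1],[[0,0,0],[0,0,0],-1]]'

```text
clock: 10.72
tcp_pos: [569.5, 38.8, 17.8]
tool_rot: [180.0, 0.1, 45.4]
contact_force: [-2.2, -4.4, 4.9]
opening: 23.3
finger_force: 60.8
```

>>> servo_tool --plan '[[[0.001,0,0],[0,0,0],-1],[[0,0,0],[0,0,0],-1]]'

```text
clock: 10.98
tcp_pos: [569.8, 39.4, 17.8]
tool_rot: [-180.0, 0.1, 45.4]
contact_force: [-2.1, -4.9, 6.3]
opening: 23.4
finger_force: 60.9
```

>>> servo_tool --plan '[[[0.0008,0.0008,0],[0,0,0],-1],[[0,0,0],[0,0,0],-1],[[0,0,0],[0,0,0],-1]]'

```text
clock: 11.35
tcp_pos: [569.8, 39.4, 17.8]
tool_rot: [-179.9, 0.2, 45.4]
contact_force: [-5.0, -5.8, 9.6]
opening: 23.4
finger_force: 61.4
```

>>> servo_tool --plan '[[[0.0008,0.0008,0],[0,0,0],-1],[[0,0,0],[0,0,0],-1],[[0,0,0],[0,0,0],-1]]'

```text
clock: 11.72
tcp_pos: [569.9, 39.4, 17.8]
tool_rot: [-179.8, 0.2, 45.4]
contact_force: [-7.6, -6.1, 11.0]
opening: 23.3
finger_force: 61.7
```

>>> servo_tool --plan '[[[-0.003,-0.001,-0.0015],[0,0,0],-1],[[-0.006,0,0],[0,0,0],-1],[[-0.007,0,0],[0,0,0],-1],[[-0.007,0,0],[0,0,0],-1],[[-0.004,0,0],[0,0,0],-1],[[0,0,0],[0,0,0],-1],[[0,0,0],[0,0,0],-1]]'

```text
clock: 12.6
tcp_pos: [553.3, 21.5, 19.4]
tool_rot: [180.0, -0.0, 45.3]
contact_force: [0.0, -0.6, -3.6]
opening: 23.3
finger_force: 59.8
```

>>> servo_tool --plan '[[[-0.0015,0,0],[0,0,0],-1],[[0,0,0],[0,0,0],-1]]'

```text
clock: 12.85
tcp_pos: [551.9, 20.5, 19.3]
tool_rot: [180.0, 0.0, 45.4]
contact_force: [0.3, 1.2, -3.3]
opening: 23.3
finger_force: 59.8
```

Raising by 1.5 mm took the rule's weight, so the bar may have come along. I'm setting it down, pushing back to re-seat, and sliding again without lifting.

>>> servo_tool --plan '[[[0.004,0,0.0012],[0,0,0],-1],[[0.007,0,0],[0,0,0],-1],[[0.007,0,0],[0,0,0],-1],[[0.004,0,0],[0,0,0],-1],[[0.002,0,0],[0,0,0],-1],[[0,0,0],[0,0,0],-1]]'

```text
clock: 13.6
tcp_pos: [568.8, 37.7, 18.1]
tool_rot: [-180.0, 0.0, 45.4]
contact_force: [-0.0, 0.1, -4.1]
opening: 23.6
finger_force: 59.8
```

>>> servo_tool --plan '[[[0.002,0.0005,0],[0,0,0],-1],[[0.001,0.0005,0],[0,0,0],-1],[[0,0,0],[0,0,0],-1],[[0,0,0],[0,0,0],-1]]'

```text
clock: 14.1
tcp_pos: [571.1, 38.9, 18.0]
tool_rot: [-180.0, 0.0, 45.4]
contact_force: [-1.5, -0.6, -2.5]
opening: 23.3
finger_force: 59.8
```

>>> servo_tool --plan '[[[0.0005,0.0005,0.0004],[0,0,0],-1],[[0.0005,0,0],[0,0,0],-1],[[0,0,0],[0,0,0],-1]]'

```text
clock: 14.48
tcp_pos: [571.2, 38.9, 17.8]
tool_rot: [-179.9, 0.1, 45.4]
contact_force: [-4.9, -3.2, 2.5]
opening: 23.1
finger_force: 60.8
```

>>> servo_tool --plan '[[[0,0,0],[0,0,0],-0.2],[[0,0,0],[0,0,0],-0.2],[[0,0,0],[0,0,0],-0.2],[[0,0,0],[0,0,0],-0.2],[[0,0,0],[0,0,0],-1],[[0,0,0],[0,0,0],-1],[[0,0,0],[0,0,0],-1],[[0,0,0],[0,0,0],-1]]'

```text
clock: 15.48
tcp_pos: [572.7, 39.5, 17.9]
tool_rot: [-180.0, -0.0, 45.4]
contact_force: [-1.7, 0.7, 5.6]
opening: 23.3
finger_force: 59.0
```

>>> servo_tool --plan '[[[-0.004,0,-0.0003],[0,0,0],-1],[[-0.006,0,0],[0,0,0],-1],[[-0.007,0,0],[0,0,0],-1],[[-0.006,0,0],[0,0,0],-1],[[-0.003,0,0],[0,0,0],-1],[[0,0,0],[0,0,0],-1],[[0,0,0],[0,0,0],-1]]'

```text
clock: 16.35
tcp_pos: [554.3, 20.7, 17.9]
tool_rot: [-180.0, 0.0, 45.4]
contact_force: [-1.4, -0.5, -0.6]
opening: 23.4
finger_force: 58.9
```

>>> servo_tool --plan '[[[-0.001,0,0],[0,0,0],-1],[[0,0,0],[0,0,0],-1]]'

```text
clock: 16.6
tcp_pos: [553.9, 20.2, 18.0]
tool_rot: [180.0, -0.0, 45.4]
contact_force: [-0.0, 1.2, -0.3]
opening: 23.3
finger_force: 58.8
```

>>> servo_tool --plan '[[[-0.0015,0,0],[0,0,0],-1],[[0,0,0],[0,0,0],-1]]'

```text
clock: 16.85
tcp_pos: [553.1, 19.7, 18.0]
tool_rot: [-180.0, -0.1, 45.3]
contact_force: [2.4, 5.5, -2.1]
opening: 23.5
finger_force: 58.8
```

>>> servo_tool --plan '[[[-0.001,0,0],[0,0,0],-1],[[0,0,0],[0,0,0],-1]]'

```text
clock: 17.1
tcp_pos: [552.8, 19.5, 18.0]
tool_rot: [-180.0, -0.1, 45.2]
contact_force: [3.0, 7.1, -2.7]
opening: 23.0
finger_force: 58.8
```

>>> servo_tool --plan '[[[-0.001,0,0],[0,0,0],-1],[[0,0,0],[0,0,0],-1]]'

```text
clock: 17.35
tcp_pos: [552.6, 19.3, 18.1]
tool_rot: [-180.0, -0.2, 45.2]
contact_force: [3.7, 10.2, -2.9]
opening: 23.2
finger_force: 58.8
```

>>> servo_tool --plan '[[[0.0005,-0.0015,0.0003],[0,0,0],-1],[[0,0,0],[0,0,0],-1]]'

```text
clock: 17.6
tcp_pos: [552.1, 19.8, 18.0]
tool_rot: [179.9, -0.2, 45.3]
contact_force: [3.1, 4.6, -1.2]
opening: 23.7
finger_force: 59.1
```

>>> servo_tool --plan '[[[0,-0.0015,0],[0,0,0],-1],[[0,0,0],[0,0,0],-1]]'

```text
clock: 17.85
tcp_pos: [550.5, 20.2, 18.0]
tool_rot: [179.9, -0.1, 45.4]
contact_force: [2.7, 2.8, -2.3]
opening: 23.3
finger_force: 59.2
```

>>> servo_tool --plan '[[[-0.001,-0.0007,0],[0,0,0],-1],[[0,0,0],[0,0,0],-1]]'

```text
clock: 18.1
tcp_pos: [550.4, 20.1, 18.2]
tool_rot: [179.9, -0.2, 45.3]
contact_force: [5.4, 4.1, -2.4]
opening: 23.0
finger_force: 59.1
```

>>> servo_tool --plan '[[[-0.0005,-0.001,0],[0,0,0],-1],[[0,0,0],[0,0,0],-1]]'

```text
clock: 18.35
tcp_pos: [550.2, 20.3, 18.4]
tool_rot: [179.8, -0.2, 45.4]
contact_force: [5.6, 4.7, -2.4]
opening: 23.0
finger_force: 59.1
```

>>> servo_tool --plan '[[[0,0,0.0003],[0,0,0],-1],[[0,0,0],[0,0,0],-1],[[0,0,0],[0,0,0],-1],[[0,0,0],[0,0,0],-1]]'

```text
clock: 18.85
tcp_pos: [550.2, 20.3, 18.1]
tool_rot: [179.8, -0.2, 45.4]
contact_force: [6.8, 4.6, -1.9]
opening: 23.2
finger_force: 59.2
```

Run:
```python
from h import *
import pickle
np.set_printoptions(precision=2,suppress=True)
s=arm.observe();p=arm.camera_params('wrist'); im=arm.read_camera('wrist'); top=arm.read_camera('top')
print(s['tcp_pos'],s['tool_rot'],s['contact_force'],s['clock'])
for n,X in(('tail seat',[644.98,115.84,11]),('FLpiv',[660.85,129.66,26])): print(n,project(X,p))
c=cv2.resize(im[:200,220:420],None,fx=3,fy=3); 
T=top[155:275,225:365]; T=cv2.resize(T,None,fx=1.42,fy=5)[:600] if 0 else cv2.resize(T,(700,600))
cv2.imwrite('pics/w6.png',np.hstack([cv2.resize(c,(400,400)),cv2.resize(T,(400,343)) if 0 else cv2.resize(T,(400,400))])[:,:,::-1])
pickle.dump((s,p,im,top),open('seat1.pkl','wb'))
```

```text
[550.2   20.3   18.13] [179.78  -0.21  45.36] [ 6.82  4.62 -1.9 ] 18.85
tail seat [[318.8 -36.6]]
FLpiv [[ 323.97 -128.78]]
```

View pics/w6.png

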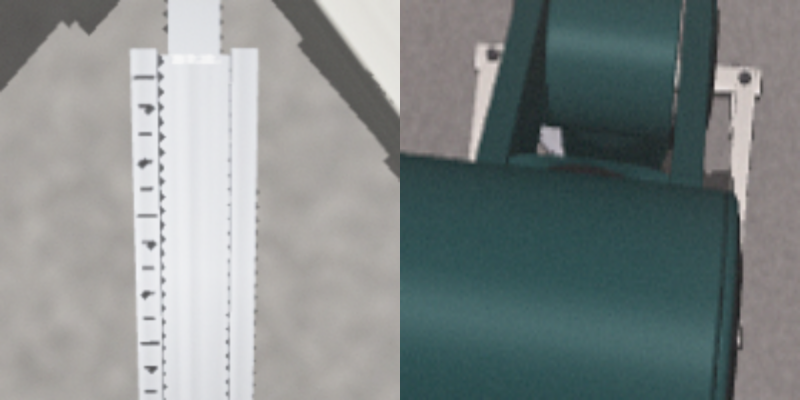

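The bar's wide end is visible at row ~24.5, cols 285–349. The tail itself is out of view and the arm hides the frame from above, so I'm working out the tail from the bar end.

Run:
```python
from h import *
import pickle
np.set_printoptions(precision=2,suppress=True)
s,p,im=pickle.load(open('held.pkl','rb')); u=s['tcp_pos'][2]-17.8
e=ray2plane([(319,96.5)],p,u+14)[0]; t=ray2plane([(319.5,43.5)],p,u+11)[0]; L=np.linalg.norm((t-e)[:2]); print('end to tail',L)
s,p,im,_=pickle.load(open('seat1.pkl','rb'))
e=ray2plane([(317,24.5)],p,14)[0]; w=ray2plane([(285,26),(349,26)],p,14); print('width',np.linalg.norm(w[0]-w[1]))
a=np.radians(45.36); tail=e[:2]+L*np.array([np.cos(a),np.sin(a)]); print('tail',tail,'seat 644.98 115.84', 'dist tcp-tail',np.linalg.norm(tail-s['tcp_pos'][:2]))
```

```text
end to tail 19.83948231833377
width 24.201536729755656
tail [643.03 114.85] seat 644.98 115.84 dist tcp-tail 132.50359515768204
```

Travel (29.6 mm) agrees with the predicted 30.1 mm, but the tail looks dragged about 2 mm while I was half-lifting. That's too marginal, so I'm re-seating with slight downward load and sliding again.

>>> servo_tool --plan '[[[0.005,0,0.0005],[0,0,0],-1],[[0.007,0,0],[0,0,0],-1],[[0.007,0,0],[0,0,0],-1],[[0.006,0,0],[0,0,0],-1],[[0.004,0,0],[0,0,0],-1],[[0.0015,0,0],[0,0,0],-1],[[0,0,0],[0,0,0],-1],[[0,0,0],[0,0,0],-1]]'

```text
clock: 19.95
tcp_pos: [569.5, 40.5, 17.9]
tool_rot: [179.8, 0.0, 45.4]
contact_force: [1.0, -4.3, 7.6]
opening: 23.3
finger_force: 60.5
```

>>> servo_tool --plan '[[[0.001,0,0],[0,0,0],-1],[[0.001,0,0],[0,0,0],-1],[[0,0,0],[0,0,0],-1]]'

```text
clock: 20.32
tcp_pos: [569.6, 41.2, 17.9]
tool_rot: [179.9, 0.2, 45.4]
contact_force: [-2.6, -8.1, 10.3]
opening: 23.4
finger_force: 60.9
```

>>> servo_tool --plan '[[[0.0008,0.001,0],[0,0,0],-1],[[0.0008,0.001,0],[0,0,0],-1],[[0,0,0],[0,0,0],-1]]'

```text
clock: 20.7
tcp_pos: [569.7, 41.1, 17.8]
tool_rot: [-179.9, 0.3, 45.4]
contact_force: [-7.0, -7.6, 15.2]
opening: 23.1
finger_force: 61.7
```

>>> servo_tool --plan '[[[0.0006,0.0006,-0.0005],[0,0,0],-1],[[0,0,0],[0,0,0],-1],[[0,0,0],[0,0,0],-1]]'

```text
clock: 21.08
tcp_pos: [570.0, 41.3, 17.9]
tool_rot: [-179.9, 0.4, 45.4]
contact_force: [-7.6, -7.1, 13.7]
opening: 23.1
finger_force: 61.0
```

>>> servo_tool --plan '[[[-0.0035,-0.001,0],[0,0,0],-1],[[-0.005,0,0],[0,0,0],-1],[[-0.006,0,0],[0,0,0],-1],[[-0.006,0,0],[0,0,0],-1],[[-0.005,0,0],[0,0,0],-1],[[-0.002,0,0],[0,0,0],-1],[[0,0,0],[0,0,0],-1],[[0,0,0],[0,0,0],-1]]'

```text
clock: 22.08
tcp_pos: [552.8, 23.9, 17.9]
tool_rot: [-180.0, 0.1, 45.4]
contact_force: [-1.0, -0.6, 6.8]
opening: 23.3
finger_force: 60.5
```

>>> servo_tool --plan '[[[-0.002,0,0.0],[0,0,0],-1],[[-0.0015,0,0],[0,0,0],-1],[[0,0,0],[0,0,0],-1]]'

```text
clock: 22.45
tcp_pos: [550.6, 21.5, 17.9]
tool_rot: [-180.0, 0.0, 45.4]
contact_force: [-1.1, -0.1, 7.0]
opening: 23.4
finger_force: 60.3
```

>>> servo_tool --plan '[[[-0.0015,0,0.0],[0,0,0],-1],[[0,0,0],[0,0,0],-1]]'

```text
clock: 22.7
tcp_pos: [550.2, 20.9, 17.9]
tool_rot: [180.0, -0.0, 45.4]
contact_force: [1.1, 4.7, 5.4]
opening: 22.8
finger_force: 60.1
```

>>> servo_tool --plan '[[[-0.001,0,0.0],[0,0,0],-1],[[0,0,0],[0,0,0],-1]]'

```text
clock: 22.95
tcp_pos: [550.3, 20.3, 17.9]
tool_rot: [179.9, -0.1, 45.4]
contact_force: [3.3, 4.6, 4.3]
opening: 23.2
finger_force: 59.8
```

>>> servo_tool --plan '[[[-0.0005,-0.001,0.0],[0,0,0],-1],[[-0.0003,-0.0007,0],[0,0,0],-1],[[0,0,0],[0,0,0],-1]]'

```text
clock: 23.32
tcp_pos: [550.2, 20.4, 17.9]
tool_rot: [179.8, -0.2, 45.4]
contact_force: [5.7, 2.9, 0.0]
opening: 23.2
finger_force: 59.4
```

>>> servo_tool --plan '[[[0,-0.001,0.0],[0,0,0],-1],[[0,0,0],[0,0,0],-1],[[0,0,0],[0,0,0],-1],[[0,0,0],[0,0,0],-1],[[0,0,0],[0,0,0],-1]]'

```text
clock: 23.95
tcp_pos: [549.9, 20.7, 18.0]
tool_rot: [179.7, -0.2, 45.4]
contact_force: [6.6, 1.6, 0.5]
opening: 23.0
finger_force: 59.4
```

Run:
```python
from h import *
import pickle
np.set_printoptions(precision=2,suppress=True)
s=arm.observe();p=arm.camera_params('wrist'); im=arm.read_camera('wrist')
print(s['tcp_pos'],s['tool_rot'],s['contact_force'],s['clock'])
pickle.dump((s,p,im),open('seat1b.pkl','wb'))
g=cv2.cvtColor(im,cv2.COLOR_RGB2GRAY).astype(int)
a,_,b=[None]*3 if 0 else (pickle.load(open('seat1.pkl','rb'))[2],0,0)
ga=cv2.cvtColor(a,cv2.COLOR_RGB2GRAY).astype(int)
for nm,G in(('old',ga),('new',g)):
    print(nm,'left guide col',G[10:40,288:294].mean(1).astype(int),'rows10-40')
```

```text
[549.9   20.71  18.  ] [179.73  -0.17  45.42] [6.65 1.61 0.49] 23.95
old left guide col [165 165 166 166 165 165 167 165 166 167 166 166 165 167 202 222 224 224
 224 224 224 224 224 224 225 226 226 191 112 160] rows10-40
new left guide col [164 164 166 165 166 165 166 165 165 165 166 193 219 224 223 223 223 223
 224 224 224 224 224 225 206 116 124 199 226 225] rows10-40
```

Tip bears against both walls and the tail is within about 1 mm. Diagonal one is held. Next I retract, lift, and turn to the other diagonal.

>>> servo_tool --plan '[[[0.006,0.001,0],[0,0,0],-1],[[0.008,0.001,0],[0,0,0],-1],[[0.008,0,0],[0,0,0],-1],[[0.006,0,0],[0,0,0],-1],[[0.005,0,0],[0,0,0],-1],[[0,0,0],[0,0,0],-1],[[-0.002,0,-0.01],[0,0,0],-1],[[-0.001,0,-0.02],[0,0,0],-1],[[0,0,-0.02],[0,0,0],-1],[[0,0,0],[0,0,0],-1]]'

```text
clock: 25.25
tcp_pos: [569.2, 41.4, 68.2]
tool_rot: [180.0, -0.0, 45.3]
contact_force: [0.9, 0.0, -4.1]
opening: 23.7
finger_force: 59.2
```

Run:
```python
from h import *
s=arm.observe(); print(s['tcp_pos'],s['contact_force'],s['q'])
rows([567.6,16.4,68],-54.5,10)
```

```text
[569.23832378  41.39863892  68.20052638] [ 0.93277483  0.04968329 -4.07561481] [-2.77910281e+00  2.92264165e+01  9.95238571e+01  9.81051304e-03
  5.12102077e+01  4.18666340e+01]
[[-0.0019,0.0016,0.0000],[0,0,0.1743],g],
[[-0.0016,0.0019,0.0000],[0,0,0.1743],g],
[[-0.0012,0.0022,0.0000],[0,0,0.1743],g],
[[-0.0008,0.0024,0.0000],[0,0,0.1743],g],
[[-0.0004,0.0025,0.0000],[0,0,0.1743],g],
[[0.0000,0.0025,0.0000],[0,0,0.1743],g],
[[0.0005,0.0025,0.0000],[0,0,0.1743],g],
[[0.0009,0.0023,0.0000],[0,0,0.1743],g],
[[0.0013,0.0022,0.0000],[0,0,0.1743],g],
[[0.0016,0.0019,0.0000],[0,0,0.1743],g],
```

>>> servo_tool --plan '[[[-0.002,0.0015,0],[0,0,0.1745],-1],[[-0.0015,0.002,0],[0,0,0.1745],-1],[[-0.001,0.002,0],[0,0,0.1745],-1],[[-0.001,0.0025,0],[0,0,0.1745],-1],[[-0.0005,0.0025,0],[0,0,0.1745],-1],[[0,0.0025,0],[0,0,0.1745],-1],[[0.0005,0.0025,0],[0,0,0.1745],-1],[[0.001,0.0025,0],[0,0,0.1745],-1],[[0.0015,0.002,0],[0,0,0.1745],-1],[[0.0015,0.002,0],[0,0,0.1745],-1]]'

```text
clock: 26.5
tcp_pos: [565.9, 16.3, 66.0]
tool_rot: [179.9, 0.1, -55.0]
contact_force: [0.5, -0.2, -3.0]
opening: 23.2
finger_force: 59.2
```

>>> servo_tool --plan '[[[0,0,0],[0,0,0],-1],[[0,0,0],[0,0,0],-1],[[0,0,0],[0,0,0],-1]]'

```text
clock: 26.88
tcp_pos: [567.2, 16.3, 67.1]
tool_rot: [180.0, 0.0, -54.5]
contact_force: [0.3, -0.1, -3.8]
opening: 23.1
finger_force: 59.1
```

Run:
```python
from h import *
import pickle
np.set_printoptions(precision=2,suppress=True)
s=arm.observe();p=arm.camera_params('wrist'); im=arm.read_camera('wrist')
print(s['tcp_pos'],s['tool_rot'],s['contact_force'],s['clock'],s['q'])
cv2.imwrite('pics/w7.png',cv2.resize(im[:340,150:490],None,fx=1.7,fy=1.7)[:,:,::-1])
pickle.dump((s,p,im),open('place2.pkl','wb'))
```

```text
[567.2   16.27  67.12] [179.97   0.02 -54.51] [ 0.31 -0.06 -3.76] 26.875 [ -5.33  29.14  99.93  -0.    50.96 139.19]
```

View pics/w7.png

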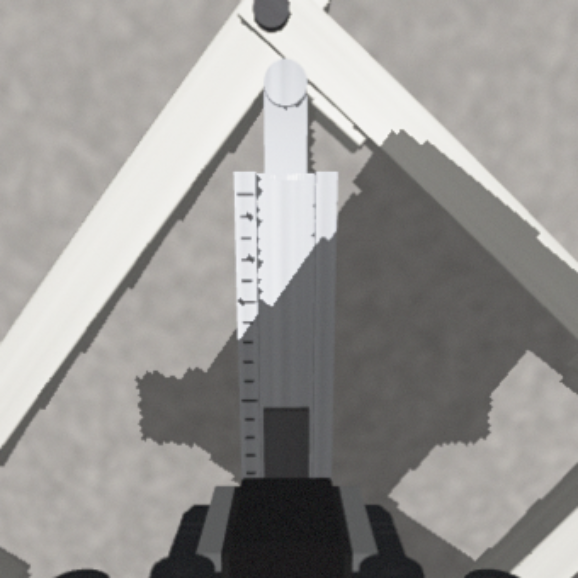

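The tail nose is at full-image (317.6,48.8), with the far-right pivot at (309.4,7). The tail points into the far-right corner, a little short of it.

Run:
```python
from h import *
import pickle
np.set_printoptions(precision=2,suppress=True)
s,p,im=pickle.load(open('place2.pkl','rb'))
t=ray2plane([(317.6,48.8)],p,49.3+11)[0]; print('tail',t,'in tool',tool(s).as_matrix().T@(t-s['tcp_pos'])); print('pivot',ray2plane([(309.4,7)],p,26),'was 645.97 -89.6; seat 631.91 -73.71')
print('to seat, tool',tool(s).as_matrix().T@(np.array([631.91,-73.71,t[2]])-t))
```

```text
tail [628.07 -70.36  60.3 ] in tool [105.88   0.73   6.78]
pivot [[646.18 -89.17  26.  ]] was 645.97 -89.6; seat 631.91 -73.71
to seat, tool [ 4.96 -1.19 -0.  ]
```

>>> servo_tool --plan '[[[0,-0.001,0.02],[0,0,0],-1],[[0,0,0.02],[0,0,0],-1],[[0,0,0.006],[0,0,0],-1],[[0,0,0.002],[0,0,0],-1],[[0,0,0.001],[0,0,0],-1],[[0,0,0],[0,0,0],-1],[[0,0,0],[0,0,0],-1]]'

```text
clock: 27.8
tcp_pos: [568.6, 16.7, 18.9]
tool_rot: [-180.0, -0.0, -54.6]
contact_force: [0.2, 0.7, -4.2]
opening: 23.1
finger_force: 59.1
```

>>> servo_tool --plan '[[[0,0,0.0005],[0,0,0],-1],[[0,0,0],[0,0,0],-1],[[0,0,0],[0,0,0],-1]]'

```text
clock: 28.18
tcp_pos: [568.3, 16.7, 18.0]
tool_rot: [180.0, -0.0, -54.6]
contact_force: [-0.4, 0.6, -2.6]
opening: 23.4
finger_force: 59.2
```

>>> servo_tool --plan '[[[0.0015,0,0.0006],[0,0,0],-1],[[0.0015,0,0],[0,0,0],-1],[[0,0,0],[0,0,0],-1]]'

```text
clock: 28.55
tcp_pos: [569.3, 15.2, 17.9]
tool_rot: [180.0, 0.1, -54.7]
contact_force: [-4.1, 5.1, 5.9]
opening: 22.8
finger_force: 60.5
```

>>> servo_tool --plan '[[[0.0015,0,0],[0,0,0],-1],[[0.001,0,0],[0,0,0],-1],[[0,0,0],[0,0,0],-1]]'

```text
clock: 28.92
tcp_pos: [570.4, 13.4, 17.9]
tool_rot: [180.0, 0.1, -54.7]
contact_force: [-3.8, 5.3, 6.7]
opening: 23.3
finger_force: 60.5
```

>>> servo_tool --plan '[[[0.001,0,0],[0,0,0],-1],[[0,0,0],[0,0,0],-1],[[0,0,0],[0,0,0],-1]]'

```text
clock: 29.3
tcp_pos: [570.5, 13.3, 17.9]
tool_rot: [180.0, 0.2, -54.7]
contact_force: [-4.8, 8.7, 7.8]
opening: 23.1
finger_force: 60.8
```

>>> servo_tool --plan '[[[0.0009,-0.0012,0],[0,0,0],-1],[[0,0,0],[0,0,0],-1],[[0,0,0],[0,0,0],-1]]'

```text
clock: 29.68
tcp_pos: [570.5, 13.3, 17.8]
tool_rot: [179.8, 0.3, -54.7]
contact_force: [-8.3, 8.1, 11.0]
opening: 23.3
finger_force: 61.2
```

>>> servo_tool --plan '[[[0.001,-0.0005,-0.0004],[0,0,0],-1],[[0,0,0],[0,0,0],-1],[[0,0,0],[0,0,0],-1]]'

```text
clock: 30.05
tcp_pos: [570.9, 13.0, 17.8]
tool_rot: [179.8, 0.3, -54.6]
contact_force: [-8.0, 9.9, 9.9]
opening: 23.0
finger_force: 60.7
```

>>> servo_tool --plan '[[[-0.0035,0.0012,0],[0,0,0],-1],[[-0.006,0,0],[0,0,0],-1],[[-0.007,0,0],[0,0,0],-1],[[-0.007,0,0],[0,0,0],-1],[[-0.007,0,0],[0,0,0],-1],[[-0.003,0,0],[0,0,0],-1],[[0,0,0],[0,0,0],-1],[[0,0,0],[0,0,0],-1]]'

```text
clock: 31.05
tcp_pos: [553.9, 37.7, 17.9]
tool_rot: [180.0, 0.0, -54.6]
contact_force: [-2.5, -0.8, 5.8]
opening: 23.2
finger_force: 60.5
```

>>> servo_tool --plan '[[[-0.0015,0,0],[0,0,0],-1],[[0,0,0],[0,0,0],-1]]'

```text
clock: 31.3
tcp_pos: [553.2, 38.7, 17.9]
tool_rot: [180.0, 0.0, -54.6]
contact_force: [-2.3, -2.2, 5.1]
opening: 23.2
finger_force: 60.4
```

>>> servo_tool --plan '[[[-0.002,0.0005,0],[0,0,0],-1],[[-0.001,0,0],[0,0,0],-1],[[0,0,0],[0,0,0],-1]]'

```text
clock: 31.68
tcp_pos: [551.5, 41.0, 17.9]
tool_rot: [-180.0, -0.0, -54.6]
contact_force: [-0.9, -0.9, 5.5]
opening: 23.4
finger_force: 60.3
```

>>> servo_tool --plan '[[[-0.001,0.0005,0],[0,0,0],-1],[[0,0,0],[0,0,0],-1]]'

```text
clock: 31.92
tcp_pos: [551.0, 41.6, 17.9]
tool_rot: [-179.9, -0.0, -54.6]
contact_force: [1.4, -0.0, 4.5]
opening: 23.3
finger_force: 60.2
```

>>> servo_tool --plan '[[[-0.001,0.0005,0],[0,0,0],-1],[[0,0,0],[0,0,0],-1]]'

```text
clock: 32.17
tcp_pos: [550.4, 42.2, 18.0]
tool_rot: [-179.9, -0.1, -54.6]
contact_force: [3.7, 2.2, 2.1]
opening: 23.2
finger_force: 59.9
```

>>> servo_tool --plan '[[[-0.0008,-0.0006,0],[0,0,0],-1],[[0,0,0],[0,0,0],-1]]'

```text
clock: 32.42
tcp_pos: [550.1, 42.6, 17.9]
tool_rot: [-179.9, -0.1, -54.6]
contact_force: [4.1, -1.5, 3.6]
opening: 23.3
finger_force: 60.1
```

>>> servo_tool --plan '[[[-0.0008,-0.0006,0],[0,0,0],-1],[[0,0,0],[0,0,0],-1]]'

```text
clock: 32.67
tcp_pos: [550.0, 43.0, 17.9]
tool_rot: [-180.0, -0.1, -54.6]
contact_force: [4.0, -4.7, 3.5]
opening: 23.0
finger_force: 60.1
```

>>> servo_tool --plan '[[[-0.0003,0,0],[0,0,0],-1],[[0,0,0],[0,0,0],-1],[[0,0,0],[0,0,0],-1],[[0,0,0],[0,0,0],-1],[[0,0,0],[0,0,0],-1]]'

```text
clock: 33.3
tcp_pos: [550.1, 43.0, 18.0]
tool_rot: [-180.0, -0.1, -54.6]
contact_force: [5.0, -5.0, 3.4]
opening: 22.9
finger_force: 60.1
```

Run:
```python
from h import *
import pickle
np.set_printoptions(precision=2,suppress=True)
s=arm.observe();p=arm.camera_params('wrist'); im=arm.read_camera('wrist')
print(s['tcp_pos'],s['tool_rot'],s['contact_force'],s['clock'])
pickle.dump((s,p,im),open('seat2.pkl','wb'))
a=np.radians(s['tool_rot'][2]); u=np.array([np.cos(a),np.sin(a)])
for L in (105.8+30,105.8+34,105.8+37): print(L,project(list(s['tcp_pos'][:2]+(L-19.84)*u)+[14],p))
g=cv2.cvtColor(im,cv2.COLOR_RGB2GRAY); print(g[0:40,288:294].mean(1).astype(int)); print(g[25,270:370])
```

```text
[550.06  43.    17.96] [-179.97   -0.12  -54.63] [ 5.01 -5.05  3.42] 33.3
135.8 [[315.67  18.21]]
139.8 [[315.65   6.51]]
142.8 [[315.63  -2.34]]
[212 213 212 213 212 214 213 214 214 215 215 196 164 100  84 156 199 212
 217 218 217 217 218 218 218 219 220 202 141 152 220 221 220 220 220 221
 221 222 222 209]
[174 174 175 174 173 174 173 174 171 173 172 174 173 174 174 177 201 221
 224 222 219 218 217 218 219 219 221 223 221 198 190 220 224 223 222 223
 222 222 224 223 226 225 225 224 222 221 217 216 218 217 219 219 220 221
 221 221 219 221 221 222 220 221 219 221 220 193 148 192 222 222 218 216
 214 214 215 217 219 218 221 219 154 152 172 174 177 177 176 176 177 179
 178 179 175 173 173 174 173 171 172 170]
```

The scale ticks at rows 13.6 and 28.3 put the bar end where a seated tail should be (distance 142 mm, expected 142.0), and the tip bears on both walls. Diagonal two is held. Now I retract, lift, and lay the rule to the right of the frame.

>>> servo_tool --plan '[[[0.006,0,0],[0,0,0],-1],[[0.008,0,0],[0,0,0],-1],[[0.008,0,0],[0,0,0],-1],[[0.008,0,0],[0,0,0],-1],[[0.006,0,0],[0,0,0],-1],[[0,0,-0.015],[0,0,0],-1],[[0,0,-0.02],[0,0,0],-1],[[0,0,-0.02],[0,0,0],-1],[[0,0,0],[0,0,0],-1]]'

```text
clock: 34.48
tcp_pos: [569.0, 15.0, 73.6]
tool_rot: [180.0, 0.0, -54.6]
contact_force: [0.5, -0.4, -3.6]
opening: 23.4
finger_force: 59.5
```

Run:
```python
from h import *
s=arm.observe(); print(s['tcp_pos'],s['contact_force'])
rows([540,-255,73],s['tool_rot'][2],6)
```

```text
[569.03511251  14.96110652  73.62949334] [ 0.52725258 -0.44999787 -3.64541193]
[[0.0339,0.0300,0.0001],[0,0,-0.0000],g],
[[0.0339,0.0300,0.0001],[0,0,-0.0000],g],
[[0.0339,0.0300,0.0001],[0,0,-0.0000],g],
[[0.0339,0.0300,0.0001],[0,0,-0.0000],g],
[[0.0339,0.0300,0.0001],[0,0,-0.0000],g],
[[0.0339,0.0300,0.0001],[0,0,-0.0000],g],
```

>>> servo_tool --plan '[[[0.034,0.03,0],[0,0,0],-1],[[0.034,0.03,0],[0,0,0],-1],[[0.034,0.03,0],[0,0,0],-1],[[0.034,0.03,0],[0,0,0],-1],[[0.034,0.03,0],[0,0,0],-1],[[0.034,0.03,0],[0,0,0],-1],[[0,0,0.02],[0,0,0],-1],[[0,0,0.02],[0,0,0],-1],[[0,0,0.01],[0,0,0],-1],[[0,0,0.003],[0,0,0],-1]]'

```text
clock: 35.72
tcp_pos: [540.0, -254.9, 18.5]
tool_rot: [179.9, 0.2, -54.6]
contact_force: [0.0, 0.3, -2.9]
opening: 23.1
finger_force: 59.7
```

>>> servo_tool --plan '[[[0,0,0],[0,0,0],-1],[[0,0,0.0015],[0,0,0],-1],[[0,0,0],[0,0,0],-1],[[0,0,0],[0,0,0],-1]]'

```text
clock: 36.22
tcp_pos: [541.4, -255.9, 18.6]
tool_rot: [-180.0, -0.0, -54.6]
contact_force: [-0.1, 0.1, -3.4]
opening: 23.2
finger_force: 59.8
```

>>> servo_tool --plan '[[[0,0,0.0007],[0,0,0],-1],[[0,0,0.0004],[0,0,0],-1],[[0,0,0],[0,0,0],-1],[[0,0,0],[0,0,0],-1]]'

```text
clock: 36.72
tcp_pos: [541.7, -256.3, 17.9]
tool_rot: [-180.0, -0.1, -54.6]
contact_force: [-0.8, -0.2, 5.9]
opening: 23.2
finger_force: 61.2
```

>>> servo_tool --plan '[[[0,0,0],[0,0,0],0.4],[[0,0,0],[0,0,0],0.4],[[0,0,0],[0,0,0],0.4],[[0,0,0],[0,0,0],0.4],[[0,0,-0.03],[0,0,0],0.4],[[0,0,-0.05],[0,0,0],0.4],[[0,0,-0.04],[0,0,0],-1]]'

```text
clock: 37.6
tcp_pos: [541.4, -255.9, 138.7]
tool_rot: [-180.0, -0.0, -54.6]
contact_force: [0.0, -0.6, -0.0]
opening: 42.6
finger_force: 0.0
```

Run:
```python
from h import *
s=arm.observe(); print(s['tcp_pos'],s['tool_rot'],s['contact_force'],s['q'],s['clock'])
rows([474,190,120],-94,10)
```

```text
[ 541.40466174 -255.87728666  138.70415279] [-1.79991364e+02 -3.43606950e-02 -5.46258626e+01] [ 0.00236953 -0.62513357 -0.01762   ] [-3.18999093e+01  2.58670349e+01  9.25402901e+01 -6.03806965e-03
  6.15576460e+01  1.12728825e+02] 37.6
[[-0.0403,-0.0203,0.0019],[0,0,0.0687],g],
[[-0.0416,-0.0175,0.0019],[0,0,0.0687],g],
[[-0.0427,-0.0146,0.0019],[0,0,0.0687],g],
[[-0.0436,-0.0116,0.0019],[0,0,0.0687],g],
[[-0.0443,-0.0086,0.0019],[0,0,0.0687],g],
[[-0.0447,-0.0056,0.0019],[0,0,0.0687],g],
[[-0.0450,-0.0025,0.0019],[0,0,0.0687],g],
[[-0.0451,0.0006,0.0019],[0,0,0.0687],g],
[[-0.0449,0.0037,0.0019],[0,0,0.0687],g],
[[-0.0446,0.0068,0.0019],[0,0,0.0687],g],
```

Run:
```python
from h import *
rows([474.6,192,120],86,14)
```

```text
[[-0.0288,-0.0146,0.0013],[0,0,-0.1753],g],
[[-0.0259,-0.0194,0.0013],[0,0,-0.1753],g],
[[-0.0221,-0.0236,0.0013],[0,0,-0.1753],g],
[[-0.0176,-0.0271,0.0013],[0,0,-0.1753],g],
[[-0.0126,-0.0298,0.0013],[0,0,-0.1753],g],
[[-0.0072,-0.0315,0.0013],[0,0,-0.1753],g],
[[-0.0016,-0.0323,0.0013],[0,0,-0.1753],g],
[[0.0041,-0.0321,0.0013],[0,0,-0.1753],g],
[[0.0096,-0.0309,0.0013],[0,0,-0.1753],g],
[[0.0148,-0.0287,0.0013],[0,0,-0.1753],g],
[[0.0196,-0.0257,0.0013],[0,0,-0.1753],g],
[[0.0238,-0.0219,0.0013],[0,0,-0.1753],g],
[[0.0273,-0.0174,0.0013],[0,0,-0.1753],g],
[[0.0299,-0.0124,0.0013],[0,0,-0.1753],g],
```

>>> servo_tool --plan '[[[-0.029,-0.0145,0],[0,0,-0.175],-1],[[-0.026,-0.0195,0],[0,0,-0.175],-1],[[-0.022,-0.0235,0],[0,0,-0.175],-1],[[-0.0175,-0.027,0],[0,0,-0.175],-1],[[-0.0125,-0.03,0],[0,0,-0.175],-1],[[-0.007,-0.0315,0],[0,0,-0.175],-1],[[-0.0015,-0.0325,0],[0,0,-0.175],-1],[[0.004,-0.032,0],[0,0,-0.175],-1],[[0.0095,-0.031,0],[0,0,-0.175],-1],[[0.015,-0.0285,0],[0,0,-0.175],-1]]'

```text
clock: 38.85
tcp_pos: [494.0, 65.3, 137.2]
tool_rot: [180.0, -0.0, 46.0]
contact_force: [-0.0, -0.5, -0.2]
opening: 0.0
finger_force: 0.0
```

>>> servo_tool --plan '[[[0.0195,-0.0255,0],[0,0,-0.175],-1],[[0.024,-0.022,0],[0,0,-0.175],-1],[[0.0275,-0.0175,0],[0,0,-0.175],-1],[[0.03,-0.0125,0],[0,0,-0.175],-1],[[0,0,0],[0,0,0],-1],[[0,0,0],[0,0,0],-1]]'

```text
clock: 39.6
tcp_pos: [475.6, 192.3, 137.1]
tool_rot: [-180.0, 0.0, 85.7]
contact_force: [-0.3, -0.1, -0.3]
opening: 0.0
finger_force: 0.0
```

Run:
```python
from h import *
import pickle
s=arm.observe(); print(s['tcp_pos'],s['tool_rot'],s['opening'],s['q'],s['clock'])
p=arm.camera_params('wrist'); im=arm.read_camera('wrist'); top=arm.read_camera('top')
pickle.dump((s,p,im,top),open('rail.pkl','wb'))
for n,X in(('NL',[472.3,147.18,26]),('FL',[660.85,129.66,26]),('NR',[457.06,-72.49,26]),('end',[472.8,162.1,20])): print(n,project(X,p))
cv2.imwrite('pics/w8.png',np.hstack([cv2.resize(im[100:480,100:],(400,300)),cv2.resize(top[100:400,150:550],(400,300))])[:,:,::-1])
```

```text
[475.59519267 192.2949002  137.05534408] [-1.79991094e+02  3.35173420e-02  8.56703197e+01] 0.02595741359277099 [ 1.43172775e+01  1.98402215e+01  1.03409827e+02 -3.45623639e-02
  5.67691116e+01  1.86659059e+01] 39.6
NL [[319.27769633 290.3287482 ]]
FL [[551.93925261 292.7964346 ]]
NR [[320.50422029 491.39743822]]
end [[318.48369981 269.97878398]]
```

View pics/w8.png

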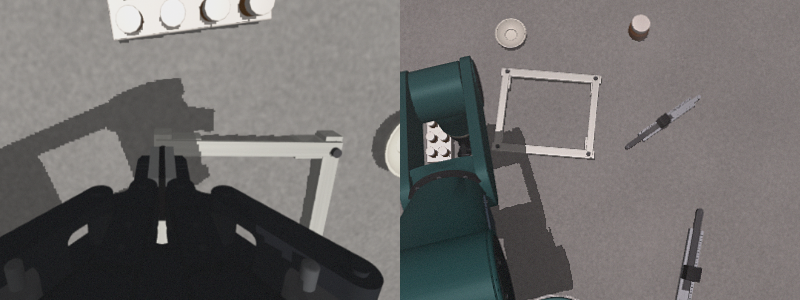

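The left half shows the fingers above the rail's left end with the rack well behind. The right half shows the rule lying flat to the right of the frame, and the jar and dish undisturbed.

>>> servo_tool --plan '[[[0,0,0.04],[0,0,0],-1],[[0,0,0.05],[0,0,0],-1],[[0,0,0.03],[0,0,0],-1],[[0,0,0.005],[0,0,0],-1],[[-0.008,0,0],[0,0,0],-1],[[-0.006,0,0],[0,0,0],-1],[[0,0,0],[0,0,0],-1],[[0,0,0],[0,0,0],-1]]'

```text
clock: 40.7
tcp_pos: [475.2, 178.7, 12.9]
tool_rot: [179.9, -0.0, 85.7]
contact_force: [-0.3, -0.5, -0.5]
opening: -0.0
finger_force: 0.0
```

>>> servo_tool --plan '[[[-0.002,0,0],[0,0,0],-1],[[-0.002,0,0],[0,0,0],-1],[[0,0,0],[0,0,0],-1]]'

```text
clock: 41.08
tcp_pos: [474.2, 174.6, 12.1]
tool_rot: [-180.0, 0.0, 85.7]
contact_force: [0.5, -0.2, -0.1]
opening: 0.0
finger_force: 0.0
```

>>> servo_tool --plan '[[[-0.0015,0,0],[0,0,0],-1],[[0,0,0],[0,0,0],-1]]'

```text
clock: 41.32
tcp_pos: [474.3, 173.9, 12.1]
tool_rot: [180.0, -0.1, 85.7]
contact_force: [-1.1, 5.0, -1.5]
opening: -0.6
finger_force: 2.4
```

>>> servo_tool --plan '[[[-0.002,0,0],[0,0,0],-1],[[-0.001,0,0],[0,0,0],-1],[[0,0,0],[0,0,0],-1]]'

```text
clock: 41.7
tcp_pos: [474.2, 172.0, 12.1]
tool_rot: [180.0, -0.2, 85.7]
contact_force: [-0.7, 10.5, -1.3]
opening: 0.1
finger_force: 5.6
```

>>> servo_tool --plan '[[[-0.0015,0,0],[0,0,0],-1],[[0,0,0],[0,0,0],-1]]'

```text
clock: 41.95
tcp_pos: [474.1, 170.6, 12.1]
tool_rot: [180.0, -0.2, 85.7]
contact_force: [-2.0, 11.2, -1.2]
opening: 0.2
finger_force: 5.7
```

>>> servo_tool --plan '[[[-0.0015,0,0],[0,0,0],-1],[[0,0,0],[0,0,0],-1]]'

```text
clock: 42.2
tcp_pos: [474.0, 169.1, 12.1]
tool_rot: [180.0, -0.2, 85.7]
contact_force: [-1.3, 12.3, -1.1]
opening: 0.1
finger_force: 5.7
```

>>> servo_tool --plan '[[[0.012,0,0],[0,0,0],-1],[[0.008,0,0],[0,0,0],-1],[[0,0,-0.05],[0,0,0],-1],[[0,0,-0.05],[0,0,0],-1]]'

```text
clock: 42.7
tcp_pos: [474.6, 187.3, 112.7]
tool_rot: [-179.9, 0.1, 85.8]
contact_force: [0.5, -0.4, -0.4]
opening: -0.2
finger_force: 0.0
```

Run:
```python
from h import *
s=arm.observe(); print(s['tcp_pos'],s['contact_force'])
rows([552,-85,265],86,6)
```

```text
[474.63527631 187.26570931 112.65864529] [ 0.50346697 -0.42324233 -0.3889107 ]
[[-0.0443,0.0162,-0.0254],[0,0,-0.0006],g],
[[-0.0443,0.0162,-0.0254],[0,0,-0.0006],g],
[[-0.0443,0.0161,-0.0254],[0,0,-0.0006],g],
[[-0.0443,0.0161,-0.0254],[0,0,-0.0006],g],
[[-0.0443,0.0161,-0.0254],[0,0,-0.0006],g],
[[-0.0444,0.0161,-0.0254],[0,0,-0.0006],g],
```

>>> servo_tool --plan '[[[-0.044,0.016,-0.025],[0,0,0],-1],[[-0.044,0.016,-0.025],[0,0,0],-1],[[-0.044,0.016,-0.025],[0,0,0],-1],[[-0.044,0.016,-0.025],[0,0,0],-1],[[-0.044,0.016,-0.025],[0,0,0],-1],[[-0.045,0.016,-0.025],[0,0,0],-1],[[0,0,0],[0,0,0],-1],[[0,0,0],[0,0,0],-1],[[0,0,0],[0,0,0],-1]]'

```text
clock: 43.82
tcp_pos: [550.3, -82.8, 261.1]
tool_rot: [-179.9, -0.0, 85.8]
contact_force: [-0.8, -0.4, 0.1]
opening: 0.0
finger_force: 0.0
```

```bash
cat > m2.py <<'E'
from h import *
import pickle
np.set_printoptions(precision=2,suppress=True)
s=arm.observe(); p=arm.camera_params('wrist'); im=arm.read_camera('wrist')
pickle.dump((s,p,im),open('check.pkl','wb')); print(s['tcp_pos'],s['clock'])
g=cv2.cvtColor(im,cv2.COLOR_RGB2GRAY)
E={'NR':[456.8,-76.8,26],'NL':[472,142.9,26],'FR':[645.97,-89.6,26],'FL':[660.85,129.66,26]};P={}
for k,X in E.items():
    u,v=np.round(project(X,p)[0]).astype(int); r=11
    n,l,st,c=cv2.connectedComponentsWithStats((g[v-r:v+r,u-r:u+r]<90).astype(np.uint8))
    i=max(range(1,n),key=lambda i:st[i,4]-4*np.hypot(*(c[i]-r))) if n>1 else None
    if i is None: print(k,(u,v),'none'); continue
    b=c[i]+[u-r,v-r]; P[k]=ray2plane([b],p,26)[0]; print(k,(u,v),b,st[i,2:],P[k])
if len(P)==4:
    yv=(P['FL']-P['FR'])[:2]+(P['NL']-P['NR'])[:2]; yv/=np.linalg.norm(yv)
    print('spans',*[np.linalg.norm(P[a]-P[b]) for a,b in(('FL','FR'),('NL','NR'),('FL','NR'),('FR','NL'))],'rail y',(P['NR']+P['NL']-P['FR']-P['FL'])[:2]@yv/2)
E
python3 m2.py
```

```text
[550.31 -82.78 261.12] 43.825
NR (np.int64(234), np.int64(206)) [234.56 204.75] [10  7 52] [457.28 -75.85  26.  ]
NL (np.int64(220), np.int64(-22)) [219.5 -22.5] [ 22  22 484] [471.56 143.21  26.  ]
FR (np.int64(407), np.int64(205)) [406.69 204.31] [ 8  8 32] [645.89 -89.08  26.  ]
FL (np.int64(419), np.int64(-23)) [418.5 -23.5] [ 22  22 484] [659.9  130.11  26.  ]
spans 219.62969664917424 219.5248361042775 288.9206987436314 290.42706362690313 rail y 0.9936243749769795
```

>>> servo_tool --plan '[[[0.045,0,0],[0,0,0],-1],[[0.045,0,0],[0,0,0],-1],[[0,0,0],[0,0,0],-1],[[0,0,0],[0,0,0],-1]]'

```text
clock: 44.38
tcp_pos: [557.6, 6.0, 261.8]
tool_rot: [-180.0, 0.0, 85.9]
contact_force: [-0.4, -1.0, -0.1]
opening: 0.1
finger_force: 0.0
```

```bash
python3 m2.py
python3 - <<'E'
from h import *
import pickle
s,p,im=pickle.load(open('check.pkl','rb')); cv2.imwrite('pics/w9.png',im[:,:,::-1])
E
```

```text
[557.6    5.97 261.75] 44.375
NR (np.int64(239), np.int64(280)) [238.73 281.02] [ 7  9 52] [456.9  -77.93  26.  ]
NL (np.int64(224), np.int64(77)) [227.33  80.67] [ 5  7 12] [474.54 139.07  26.  ]
FR (np.int64(400), np.int64(279)) [400.46 279.43] [ 8  8 46] [646.39 -89.61  26.  ]
FL (np.int64(413), np.int64(76)) [410.47  78.73] [ 5  7 15] [658.51 127.51  26.  ]
spans 217.46093190925964 217.71479720130287 287.8360772741095 286.06005654760173 rail y -1.1711742066317863
```

View pics/w9.png

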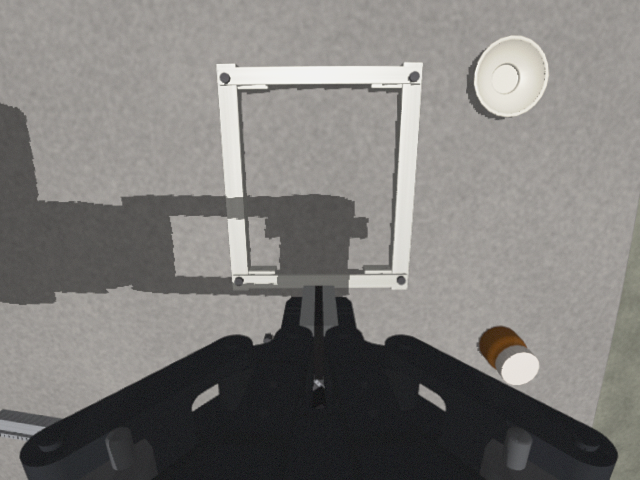

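The view shows the whole frame, with pivots at (225,78), (414,77), (239,281) and (401,280). My script latched onto corner gaps for the two left ones, so I'm redoing those from the same picture.

Run:
```python
from h import *
import pickle
np.set_printoptions(precision=2,suppress=True)
s,p,im=pickle.load(open('check.pkl','rb')); g=cv2.cvtColor(im,cv2.COLOR_RGB2GRAY); P={}
for k,(u,v) in {'NR':(239,281),'NL':(225,78),'FR':(401,280),'FL':(414,77)}.items():
    r=7; w=np.clip(120.-g[v-r:v+r+1,u-r:u+r+1],0,80); yy,xx=np.mgrid[-r:r+1,-r:r+1]; w[np.hypot(xx,yy)>6.5]=0
    b=np.array([u+(w*xx).sum()/w.sum(),v+(w*yy).sum()/w.sum()]); P[k]=ray2plane([b],p,26)[0]; print(k,b,P[k])
yv=(P['FL']-P['FR'])[:2]+(P['NL']-P['NR'])[:2]; yv/=np.linalg.norm(yv)
print('spans',*[np.linalg.norm(P[a]-P[b]) for a,b in(('FL','FR'),('NL','NR'),('FL','NR'),('FR','NL'))],'rail y',(P['NR']+P['NL']-P['FR']-P['FL'])[:2]@yv/2)
```

```text
NR [238.73 281.29] [456.86 -78.27  26.  ]
NL [225.13  78.17] [472.63 141.6   26.  ]
FR [400.39 279.32] [646.31 -89.46  26.  ]
FL [413.04  76.93] [661.12 129.05  26.  ]
spans 219.00834729424304 220.4365748450678 291.0394878453656 289.05208974680966 rail y -1.3117402011338215
```

The estimates scatter between −1.3 and +0.4 mm, and a shadow lies over one pivot. I'm taking one closer look from the original low viewpoint to settle it.

Run:
```python
from h import *
rows([622,28,165],180,10)
```

```text
[[0.0027,0.0062,0.0097],[0,0,-0.1644],g],
[[0.0017,0.0066,0.0097],[0,0,-0.1644],g],
[[0.0006,0.0068,0.0097],[0,0,-0.1644],g],
[[-0.0006,0.0068,0.0097],[0,0,-0.1644],g],
[[-0.0017,0.0066,0.0097],[0,0,-0.1644],g],
[[-0.0027,0.0062,0.0097],[0,0,-0.1644],g],
[[-0.0037,0.0057,0.0097],[0,0,-0.1644],g],
[[-0.0046,0.0050,0.0097],[0,0,-0.1644],g],
[[-0.0054,0.0042,0.0097],[0,0,-0.1644],g],
[[-0.0060,0.0033,0.0097],[0,0,-0.1644],g],
```

>>> servo_tool --plan '[[[0.003,0.006,0.01],[0,0,-0.1645],-1],[[0.0015,0.0065,0.01],[0,0,-0.1645],-1],[[0.0005,0.007,0.01],[0,0,-0.1645],-1],[[-0.0005,0.007,0.01],[0,0,-0.1645],-1],[[-0.0015,0.0065,0.01],[0,0,-0.1645],-1],[[-0.003,0.006,0.01],[0,0,-0.1645],-1],[[-0.0035,0.0055,0.01],[0,0,-0.1645],-1],[[-0.0045,0.005,0.01],[0,0,-0.1645],-1],[[-0.0055,0.004,0.01],[0,0,-0.1645],-1],[[-0.006,0.0035,0.01],[0,0,-0.1645],-1]]'

```text
clock: 45.68
tcp_pos: [622.1, 26.7, 161.6]
tool_rot: [-180.0, -0.0, -179.8]
contact_force: [-0.0, 0.1, 0.2]
opening: -0.1
finger_force: 0.0
```

>>> servo_tool --plan '[[[0,0,0],[0,0,0],-1],[[0,0,0],[0,0,0],-1],[[0,0,0],[0,0,0],-1]]'

```text
clock: 46.05
tcp_pos: [622.0, 27.6, 162.6]
tool_rot: [-180.0, 0.0, 179.9]
contact_force: [0.0, 0.4, -0.5]
opening: -0.3
finger_force: 0.0
```

```bash
python3 m2.py
python3 - <<'E'
from h import *
import pickle
s,p,im=pickle.load(open('check.pkl','rb')); g=cv2.cvtColor(im,cv2.COLOR_RGB2GRAY)
c=cv2.HoughCircles(g,cv2.HOUGH_GRADIENT,1,40,param1=100,param2=9,minRadius=4,maxRadius=9)
print(s['tool_rot'],None if c is None else c[0][:14].round(1).tolist())
E
```

```text
[-1.79987036e+02  3.25108639e-02  1.79875048e+02] [[438.5, 273.5, 6.900000095367432], [479.5, 27.5, 7.300000190734863], [173.5, 7.5, 7.099999904632568], [181.5, 256.5, 6.199999809265137], [426.5, 392.5, 6.0], [66.5, 46.5, 7.300000190734863], [518.5, 460.5, 7.300000190734863], [29.5, 101.5, 4.199999809265137], [331.5, 334.5, 7.099999904632568], [445.5, 348.5, 4.599999904632568], [244.5, 343.5, 7.300000190734863]]bash:  2270 Segmentation fault         python3 m2.py
```

Run:
```python
from h import *
import pickle
np.set_printoptions(precision=2,suppress=True)
s,p,im=pickle.load(open('check.pkl','rb')); g=cv2.cvtColor(im,cv2.COLOR_RGB2GRAY)
for t in(65,80,95):
    P={}
    for k,(u,v) in {'NR':(173,7),'NL':(479,27),'FR':(181,256),'FL':(438,273)}.items():
        r=12; y0=max(0,v-r); n,l,st,c=cv2.connectedComponentsWithStats((g[y0:v+r,u-r:u+r]<t).astype(np.uint8))
        i=max(range(1,n),key=lambda i:st[i,4]-8*np.hypot(*(c[i]+[-r,y0-v])))
        b=c[i]+[u-r,y0]; P[k]=ray2plane([b],p,26)[0]; print(k,b,st[i,2:],P[k])
    yv=(P['FL']-P['FR'])[:2]+(P['NL']-P['NR'])[:2]; yv/=np.linalg.norm(yv)
    print(t,'spans',*[round(np.linalg.norm(P[a]-P[b]),2) for a,b in(('FL','FR'),('NL','NR'),('FL','NR'),('FR','NL'))],'rail y',(P['NR']+P['NL']-P['FR']-P['FL'])[:2]@yv/2)
```

```text
NR [174.12   6.57] [ 12  15 137] [457.18 -76.18  26.  ]
NL [472.88  32.  ] [ 7 11 25] [474.35 139.2   26.  ]
FR [185.   254.28] [ 8  7 18] [644.02 -86.79  26.  ]
FL [435.58 270.11] [ 8  7 19] [658.77 127.4   26.  ]
65 spans 214.7 216.06 286.5 282.59 rail y -2.579715830548595
NR [174.29   6.59] [ 12  15 145] [457.2  -76.05  26.  ]
NL [473.08  31.7 ] [ 9 12 37] [474.15 139.33  26.  ]
FR [184.67 254.67] [10  8 30] [644.37 -87.11  26.  ]
FL [435.67 270.48] [ 9  8 27] [659.12 127.51  26.  ]
80 spans 215.13 216.05 286.72 283.29 rail y -2.2681414229101198
NR [173.11   6.41] [ 15  15 182] [457.05 -76.9   26.  ]
NL [477.31  28.79] [ 15  15 171] [472.13 142.27  26.  ]
FR [182.07 256.95] [ 13  11 107] [646.43 -89.6   26.  ]
FL [437.98 273.12] [11 12 98] [661.57 129.76  26.  ]
95 spans 219.89 219.69 290.75 290.08 rail y -0.4434465577478384
```

With whole-pivot blobs the spans are 219.9 and 219.7 mm, the pivot diagonals are 290.75 and 290.08 mm, and the rail is at −0.4 mm. The frame is square within tolerance, so I'm handing in.

```bash
python3 -c "
from rig import arm
print(arm.observe()['contact_force'], arm.hand_in())"
```

```text
the job is handed in; nothing more can be done
[-0.0442649   0.19365185 -0.17608984] None
```

I checked both diagonals with the tip bearing lightly at about 7 N, laid the rule flat to the right of the frame, and slid the near rail about 4.5 mm to within about 0.4 mm of square. The job is handed in, with no verdict shown.

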